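# Pack the jewel casket for the next act

## Robot

A 7-joint arm with a two-finger parallel gripper is mounted at the origin on the work surface. World frame = base frame: x ahead of the robot, y to its left, z up, the work surface at z = 0. Lengths are in m, angles in rad, forces in N, time in s.
With the tool pointing down it reaches from about 0.4 to 0.85 m from the base axis. Payload 10.4 kg.
Tool frame: the origin (TCP) lies midway between the tips of the shut fingers; the grasp point (between the pads) lies 19 mm behind it; x points along the fingers, z is the direction in which the jaws open and shut, and the axes are right-handed (so a half turn about x gives the same grasp; the last joint's range is limited). The gripper opens to 87 mm and grips with 3 to 60 N. Pads are 19 mm wide; open, the fingers measure 117 mm over their backs; the gripper's body (75 mm by 190 mm) begins 51 mm behind the grasp point.
Start: joints at [1.157, 0.332, -0.065, 1.46, 0.022, 1.35, -0.088], TCP at [0.238, -0.578, 0.223] pointing down, gripper open.
Joint ranges: [-2.6, 2.6], [-0.5, 2.12], [-1.47, 1.34], [0.16, 2.42], [-1.27, 4.41], [0.06, 2.06], [-2.6, 2.6]. Speed limits (rad/s): [2.22, 2.22, 2.79, 2.79, 3.14, 3.14, 3.14].

## Interface

Orientations are given as a unit quaternion [x, y, z, w].
In Python, from bench import read_state, camera, camera_params, close_job gives the robot as it stands.
- The arm moves only by the tool arm_command, never from a script. Its argument "targets" is a list of rows, each a list of 7 numbers: the closure in counts, from 0 (fully open) to 255 (shut), then the shift along the tool's x, y, z in mm, then the turn, a rotation vector about the tool's x, y, z in rad. A call has 1 to 10 rows; each row is the pose to reach, as a shift and turn from the pose commanded when the call began, along the tool's axes at that moment; what a row does not reach only later rows make up. A row lasts 1/10 s, in which the tool goes at most 50 mm and 8.59 degrees, less where a joint would pass 70% of its speed; a pose out of reach is approached as far as the arm can. A call with a gripper value outside its range is refused whole. The fingers move at their own pace and stop on an object; "newtons" is the grip in N (left out, the last holds). Time passes only in rows, so rows that repeat a pose let the fingers close. It gives the time, the measured TCP pose, the force and the opening at its end, in the units of the state.
- read_state(): the state, without advancing time (a new reading comes with each control period).
- camera(name): name is "side" or "top" or "wrist"; returns the picture (480x640x3 uint8, red, green, blue); there is no depth.
- camera_params(name): a dict with "intrinsics" (3x3 intrinsics, pixels), "xyz" and "orientation" of the camera in the world; the wrist camera has in their place "mount" (4x4, takes a point from camera to tool coordinates, whose origin is the TCP and whose axes are the tool frame's). Camera axes: x right, y down, z forward; pixel columns grow to the right and rows downward; lengths in m; the calibration is good to about 2 mm. A picture is of the moment at which its call begins: read the wrist's pose just before it. camera_params takes no time and is no camera call.
- close_job(): hands the job in, once; it reports no verdict.
The state is a dict: "time": time; "joint_positions": joint angles; "joint_vel": joint speeds; "joint_torque": joint torques, N m; "ee_pos": TCP position; "eef_rot": TCP orientation; "ft_force": force on the tool from outside, world axes, zero at the start; "torque": the same for the moment, N m; "width": finger opening in m.
Only numpy, scipy, OpenCV 4.12 (cv2) and the standard library are available. Lean on these libraries where they do the work, as an engineer would, in place of code of your own. Each camera call takes 0.05 s, during which the arm holds its last target.

## Task

Pack the open mahogany casket for the next act: lift the gilt comb up off the two pegs of its stand and set it, teeth down, in one of the two grooves in the casket, and reach through the round port of the showcase to take the perfume atomizer off its pedestal and stand it upright on the plain velvet floor of the casket, beside the grooves. Keep the atomizer upright all the way, do not bang or lean on the showcase, and leave all the other props where they are. Let go of both things; either may go first.

Things in the scene. Friction and masses are not known exactly. Their poses are not given: they have to be found in the camera images.
- case: fixed showcase, 240 x 240 mm, its front facing its own -x (about towards the robot). Opaque wooden cheeks on its +y and -y sides; clear front wall 80 mm tall, clear back wall 210 mm tall, closed by a clear 5 mm panel that slopes up from the front wall to the back wall (28.4 degrees from level). The only opening is the round port in the middle of this panel. Origin: centre of the underside; z up
- case_port (a point): centre of the round port (160 mm across, edged with a brass ring standing 6 mm proud), in the middle of the sloping panel, 145 mm above the counter and straight above the middle of the pedestal. The port's lowest rim (towards the case's -x) is 107 mm and its highest rim (+x) 183 mm above the counter
- pedestal_top (a point): centre of the top of the round marble pedestal inside the showcase, 72 mm across, 35 mm above the counter
- atomizer: loose crystal perfume atomizer of about 160 g, 90 mm tall, standing upright on the pedestal under the port, up to about 10 mm off the pedestal's middle. Glass body 48 mm across up to 42 mm, narrowing to a 20 mm neck at 54 mm; above it a gilt round cap 28 mm across from 61 to 90 mm. Origin: centre of the underside; z along its length, upwards
- atomizer_cap (a point): centre of the atomizer's cap, 75 mm above its underside: a good place to grip
- peg_stand: fixed mahogany stand, base 120 x 130 mm and 12 mm thick. Two uprights 12 mm thick, 123 mm tall, stand 62 mm apart (y = +31 and -31 mm) at x = +40 mm; from each a steel peg 8 mm thick runs 85 mm to the stand's -x (about towards the robot), its top 120 mm above the counter, and ends at x = -45 mm in a tip turned up to 134 mm above the counter. Origin: centre of the underside; z up
- comb: loose gilt hair comb of about 90 g, 126 mm long (its own y), 80 mm tall (z), hanging teeth down: a spine 12 mm thick (x) and 18 mm tall along the top, and seven teeth 8 mm thick, 62 mm long below it. The spine's underside rests on the two pegs, which pass between the teeth, so it must go up at least 16 mm before it can move off over the peg tips (72 mm or more to clear the pegs altogether upwards). Origin: centre of the teeth's lower end, 58 mm above the counter at the start
- comb_spine (a point): centre of the comb's spine, 71 mm above the teeth's lower end; the spine is free to be gripped here across its 12 mm thickness from above
- casket: fixed mahogany casket without a cover in the way: outside 200 (x) x 240 (y) mm, 95 mm tall, walls 10 mm, velvet floor 12 mm above the counter. The lid stands open on its -y side, leaning outwards, up to 305 mm above the counter. Towards its +y side three ribs 150 mm long (along x), 6 mm thick, with tops 44 mm above the counter, leave two grooves 16 mm wide and 32 mm deep between them; the comb fits either one, its length along x. Origin: centre of the underside; z up
- casket_floor (a point): point on the plain velvet floor, in the middle of the free area (180 mm along x, 142 mm along y) beside the grooves
- casket_groove_inner (a point): middle of the floor of the groove nearer to the casket's middle
- casket_groove_outer (a point): middle of the floor of the groove nearer to the casket's +y wall
- tiara: a standing rhinestone tiara, an open arc 130 mm across, 55 mm tall; a bystander, origin at its underside
- fan_frame: a gilt hand fan frame lying flat, nine slats 160 mm long; a bystander, origin at its underside
- compact: a round pearl-white compact, 80 mm across, 19 mm tall; a bystander, origin at its underside
- cream_jar: a jar with a brass lid, 60 mm across, 55 mm tall; a bystander, origin at its underside
- squat_flask: a squat amber glass flask, 68 mm across, 62 mm tall; a bystander, origin at its underside
- vanity_mirror: a black hand mirror lying flat, 220 mm long; a bystander, origin at its underside
- brush: a brush 170 mm long lying flat; a bystander, origin at its underside

How it is judged:
By the outcome, as a careful person would: the job done as asked, in the order asked, and still so for the second after the job is handed in, with the robot touching nothing.
It also fails if it takes over 64 s, if anything falls off the work surface, if the arm or the gripper's body presses on something with over 40 N, if the wrist force passes 120 N, or if a joint passes its speed limit or range.

## Working session

There is one attempt and no reset: what is moved stays moved. The work goes in short steps, Python scripts to look and compute and a tool call to move; the robot and the scene stay as the last step left them, time stands still between calls to the robot, and variables do not carry over. Pictures are saved under pics/ and viewed, and the job is handed in when it is done.

Besides the shell and the picture viewer there is one more tool, called after "Call:" as name(argument=value, ...) on one line, values as JSON. arm_command: Moves the arm, as the interface text tells. Its arguments: {"type":"object","properties":{"targets":{"type":"array"},"newtons":{"type":"number"}},"required":["targets"]}

```bash
ls; mkdir -p pics; python3 - <<'E'
from bench import *
import cv2,json
s=read_state()
print(s)
for n in ["side","top","wrist"]:
    p=camera_params(n); print(n,p)
    cv2.imwrite(f"pics/{n}0.png",camera(n)[:,:,::-1])
E
```

```text
pics
{'time': 0.0, 'joint_positions': array([ 1.15742584,  0.33284609, -0.06468514,  1.46097111,  0.02161346,
        1.34990916, -0.08851398]), 'joint_vel': array([ 0.00052244,  0.0009726 , -0.00152311, -0.00135112,  0.00023702,
       -0.00083032,  0.00051942]), 'joint_torque': array([ 1.00065692e-03, -6.23274708e+01,  2.48763064e-02, -3.89886653e+01,
       -6.14088681e-02,  3.99610517e-02,  1.41930777e-04]), 'ee_pos': array([ 0.23789015, -0.57751955,  0.22175579]), 'eef_rot': array([ 0.39367194,  0.58799663, -0.39315838,  0.58711912]), 'ft_force': array([-0.20385712,  0.36408151,  0.67226695]), 'torque': array([-0.07760618,  0.04032318, -0.02195034]), 'width': 0.08723077770156812}
side {'intrinsics': array([[539.63217834,   0.        , 318.3928733 ],
       [  0.        , 539.63217834, 243.15836447],
       [  0.        ,   0.        ,   1.        ]]), 'xyz': array([1.064625  , 1.23525681, 1.31664674]), 'orientation': array([ 0.18824883,  0.89957204, -0.38431237, -0.08738723])}
top {'intrinsics': array([[447.33124501,   0.        , 319.38600367],
       [  0.        , 447.33124501, 236.85221449],
       [  0.        ,   0.        ,   1.        ]]), 'xyz': array([0.35847444, 0.06665321, 1.27689744]), 'orientation': array([-0.69434628,  0.71495047, -0.05254665,  0.06299146])}
wrist {'intrinsics': array([[352.85784375,   0.        , 321.58264434],
       [  0.        , 352.85784375, 235.76031608],
       [  0.        ,   0.        ,   1.        ]]), 'mount': array([[ 1.10265792e-03, -2.89076693e-01,  9.57305306e-01,
        -1.62544015e-01],
       [ 4.70715859e-04, -9.57305632e-01, -2.89077334e-01,
         7.96724176e-02],
       [ 9.99999281e-01,  7.69372202e-04, -9.19507657e-04,
        -1.67516949e-03],
       [ 0.00000000e+00,  0.00000000e+00,  0.00000000e+00,
         1.00000000e+00]])}
```

View pics/side0.png

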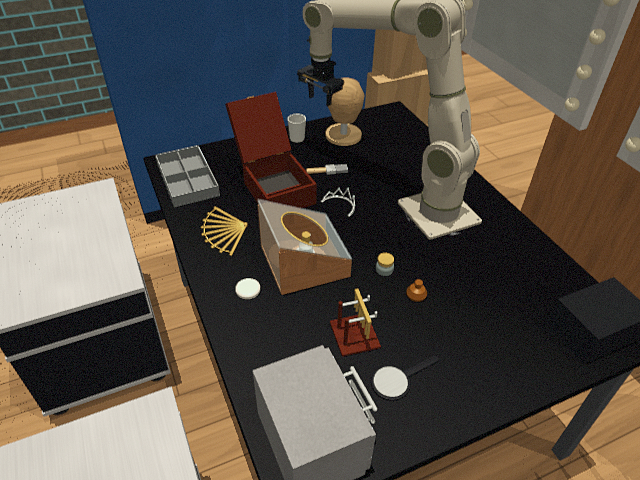

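View pics/top0.png

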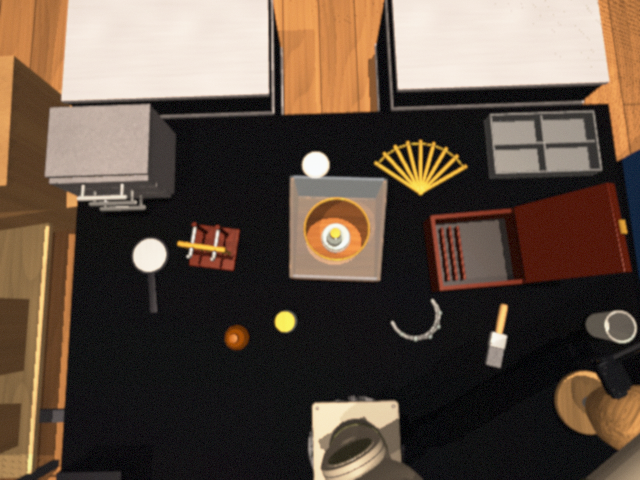

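View pics/wrist0.png

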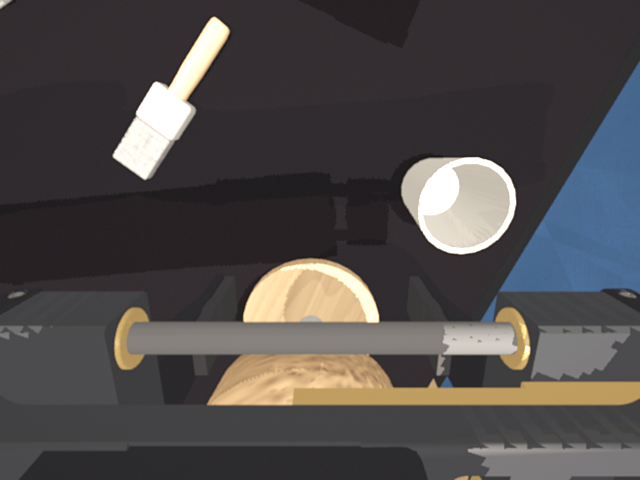

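```bash
cat > h.py <<'E'
from bench import *
import numpy as np, cv2
from scipy.spatial.transform import Rotation as R
def cam(name,st=None):
    p=camera_params(name);K=np.array(p["intrinsics"])
    if name=="wrist":
        st=st or read_state()
        T=np.eye(4);T[:3,:3]=R.from_quat(st["eef_rot"]).as_matrix();T[:3,3]=st["ee_pos"]
        M=T@np.array(p["mount"]);return K,M[:3,3],M[:3,:3]
    return K,np.array(p["xyz"]),R.from_quat(p["orientation"]).as_matrix()
def ray(c,uv):
    K,o,Rm=c;d=Rm@np.linalg.solve(K,[uv[0],uv[1],1.]);return o,d/np.linalg.norm(d)
def onz(c,uv,z):
    o,d=ray(c,uv);return o+d*(z-o[2])/d[2]
def proj(c,P):
    K,o,Rm=c;q=K@(Rm.T@(np.asarray(P,float)-o));return q[:2]/q[2]
def tri(*cu):
    A=np.zeros((3,3));b=np.zeros(3);rs=[ray(c,u) for c,u in cu]
    for o,d in rs:
        M=np.eye(3)-np.outer(d,d);A+=M;b+=M@o
    x=np.linalg.solve(A,b)
    return x,[float(np.linalg.norm(np.cross(x-o,d))) for o,d in rs]
def crop(src,dst,x0,y0,x1,y1,s):
    im=cv2.imread(src)[y0:y1,x0:x1];cv2.imwrite(dst,cv2.resize(im,None,fx=s,fy=s,interpolation=cv2.INTER_CUBIC))
E
python3 - <<'E'
from h import *
crop("pics/top0.png","pics/a.png",150,170,450,300,2.6)
crop("pics/top0.png","pics/b.png",410,180,530,300,5)
crop("pics/side0.png","pics/c.png",230,180,400,360,3.3)
crop("pics/side0.png","pics/d.png",220,90,330,220,4.5)
E
```

```text
(no output)
```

View pics/a.png

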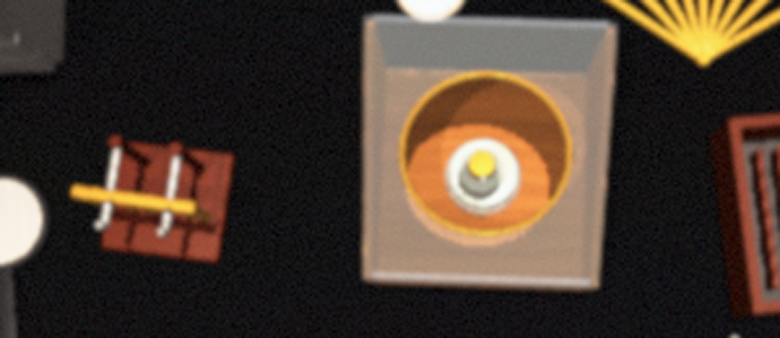

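View pics/b.png

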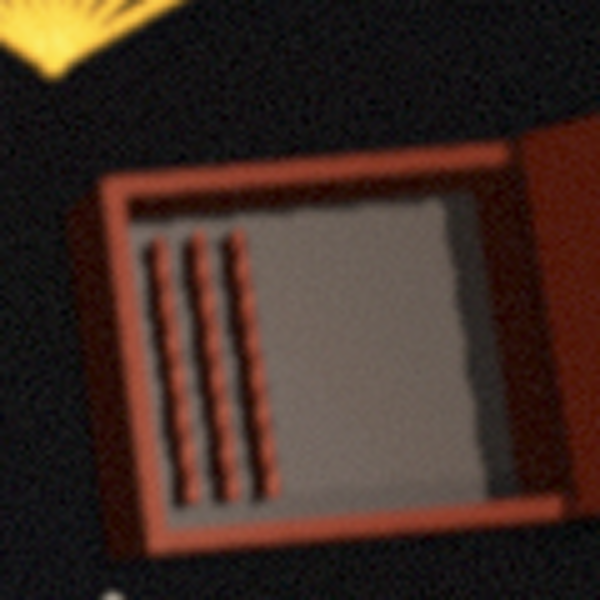

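View pics/c.png

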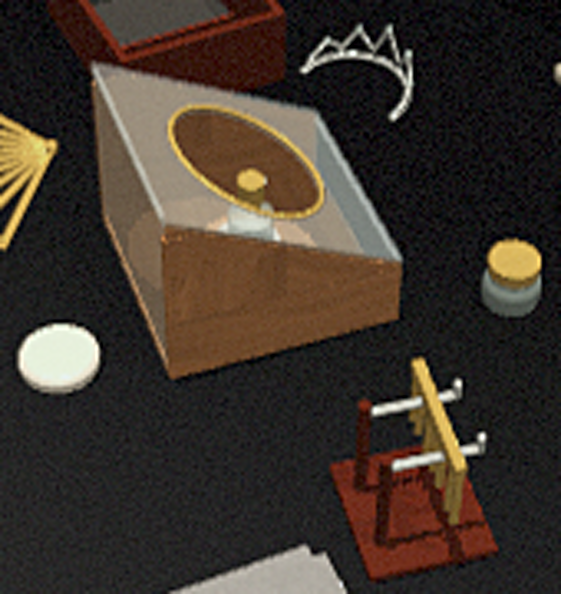

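View pics/d.png

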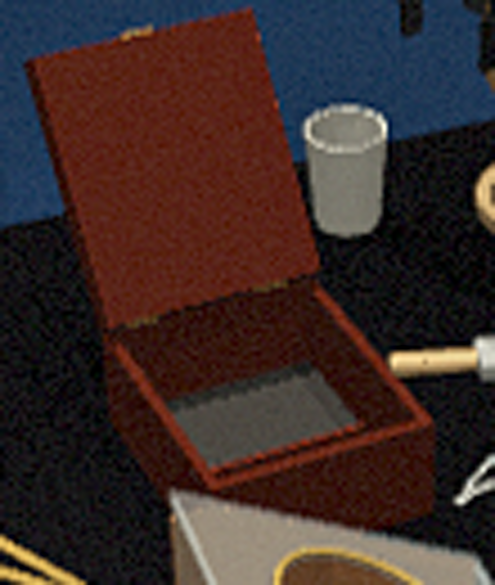

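```bash
python3 - <<'E'
from h import *
ct,cs=cam("top"),cam("side")
def A(u,v):return (150+u/2.6-.3,170+v/2.6-.3)
def B(u,v):return (410+u/5-.4,180+v/5-.4)
def C(u,v):return (230+u/3.3-.35,180+v/3.3-.35)
def D(u,v):return (220+u/4.5-.4,90+v/4.5-.4)
im=cv2.imread("pics/top0.png");hsv=cv2.cvtColor(im,cv2.COLOR_BGR2HSV)
m=cv2.inRange(hsv,(16,120,110),(35,255,255));m2=m.copy();m2[:, :]=0;m2[230:265,170:240]=m[230:265,170:240]
pts=cv2.findNonZero(m2);print("comb rect",cv2.minAreaRect(pts))
for e,f in [((72,191),(420,362)),((195,208),(462,464))]:
    print("combend",tri((ct,A(*e)),(cs,C(*f))), onz(ct,A(*e),.138))
print("cap",tri((ct,A(482,163)),(cs,C(251,181))))
for p in [(365,18),(615,22),(600,288),(363,282)]: print("case",A(*p),onz(ct,A(*p),.21 if p[1]<100 else .08))
print("ring L/R",[onz(ct,A(*p),.15) for p in[(402,153),(571,153)]])
for p,q in [((102,178),(430,425)),((150,553),(210,482))]: print("casket +y corners",onz(ct,B(*p),.095),)
print(tri((ct,B(102,178)),(cs,D(210,484))),tri((ct,B(150,553)),(cs,D(432,426))))
for a,b in [((160,240),(190,500)),((198,238),(230,498)),((236,236),(270,496))]:
    print("rib",onz(ct,B(*a),.044),onz(ct,B(*b),.044))
s=read_state();print(R.from_quat(s["eef_rot"]).as_matrix().round(3))
E
```

```text
comb rect ((200.979736328125, 246.62838745117188), (48.816287994384766, 6.446453094482422), 8.972626686096191)
combend (array([0.54581623, 0.4088592 , 0.22561564]), [0.02128665242825947, 0.021286652428259802]) [0.54141784 0.44885447 0.138     ]
combend (array([0.51618479, 0.36294788, 0.03137518]), [0.0234423783639202, 0.023442378363920106]) [0.5206246  0.32585189 0.138     ]
cap (array([0.56118741, 0.03905229, 0.12012811]), [0.0010840306728859706, 0.0010840306728858544])
case (290.08461538461535, 176.62307692307692) [0.68805963 0.14829857 0.21      ]
case (386.23846153846154, 178.16153846153844) [ 0.67628306 -0.08878649  0.21      ]
case (380.46923076923076, 280.46923076923076) [ 0.43361963 -0.07771466  0.08      ]
case (289.31538461538463, 278.16153846153844) [0.44681638 0.16513985 0.08      ]
ring L/R [array([0.56746351, 0.11875904, 0.15      ]), array([ 0.56231203, -0.0474497 ,  0.15      ])]
casket +y corners [ 0.60365278 -0.21744972  0.095     ]
casket +y corners [ 0.40285807 -0.22883741  0.095     ]
(array([ 0.60471877, -0.2176397 ,  0.09974406]), [0.00233848934002532, 0.002338489340025486]) (array([ 0.40511276, -0.23181043,  0.08830546]), [0.002356033727665216, 0.0023560337276653364])
rib [ 0.57793023 -0.25952425  0.044     ] [ 0.43293964 -0.26543582  0.044     ]
rib [ 0.57840843 -0.28069978  0.044     ] [ 0.43339805 -0.2872969   0.044     ]
rib [ 0.57888649 -0.30186908  0.044     ] [ 0.43385631 -0.30915103  0.044     ]
[[-0.     0.925  0.381]
 [ 0.001  0.381 -0.925]
 [-1.    -0.    -0.001]]
```

```bash
cat >> h.py <<'E'
def tool(az,tilt=0,tiltaz=0):
    """tool x down (tilted by 'tilt' deg so that it points toward azimuth tiltaz), z at azimuth az (deg)"""
    a=np.radians(az);z=np.array([np.cos(a),np.sin(a),0]);x=np.array([0,0,-1.]);y=np.cross(z,x)
    M=np.stack([x,y,z],1)
    t=np.radians(tiltaz);ax=np.cross([0,0,-1.],[np.cos(t),np.sin(t),0])
    return R.from_rotvec(np.radians(tilt)*ax).as_matrix()@M
def go(P,M,base=None):
    """print shift(mm) and rotvec to reach TCP pose P,M"""
    s=read_state();M0=R.from_quat(s["eef_rot"]).as_matrix();p0=s["ee_pos"]
    if base: p0,M0=base
    d=M0.T@(np.asarray(P)-p0)*1000;r=R.from_matrix(M0.T@M).as_rotvec()
    print("shift",d.round(1),"rot",r.round(4),"| rows>=",round(max(np.linalg.norm(d)/50,np.degrees(np.linalg.norm(r))/8.59),1));return d,r
E
python3 - <<'E'
from h import *
ct,cs=cam("top"),cam("side")
def A(u,v):return (150+u/2.6-.3,170+v/2.6-.3)
def C(u,v):return (230+u/3.3-.35,180+v/3.3-.35)
for e,f in [((72,191),(462,466)),((195,208),(420,362))]:
    print("combend",tri((ct,A(*e)),(cs,C(*f))))
go([.53,-.29,.42],tool(-87.4))
E
```

```text
combend (array([0.54280772, 0.44859835, 0.13661408]), [0.001371146140428389, 0.0013711461404283367])
combend (array([0.52159329, 0.32714515, 0.13201054]), [0.00013536581120312223, 0.00013536581120332766])
shift [-197.9  379.6 -154.9] rot [ 3.454e-01 -1.100e-03  2.000e-04] | rows>= 9.1
```

Call:
arm_command(targets=[[0,-50,0,0,0,0,0],[0,-100,0,0,0,0,0],[0,-150,20,-8,0,0,0],[0,-185,60,-25,0.05,0,0],[0,-198,105,-43,0.1,0,0],[0,-198,150,-61,0.15,0,0],[0,-198,195,-80,0.2,0,0],[0,-198,240,-98,0.25,0,0],[0,-198,285,-116,0.3,0,0],[0,-198,330,-135,0.345,0,0]])

```text
time: 1.15
ee_pos: [0.4916, -0.327, 0.4205]
eef_rot: [0.489, 0.511, -0.489, 0.511]
ft_force: [0.6, -1.0, -0.6]
width: 0.087
```

Call:
arm_command(targets=[[0,0,45,-5,0,0,0],[0,0,45,-5,0,0,0],[0,0,45,-5,0,0,0]])

```text
time: 1.45
ee_pos: [0.5359, -0.3211, 0.4193]
eef_rot: [0.488, 0.512, -0.488, 0.511]
ft_force: [-0.2, -0.9, -0.0]
width: 0.087
```

```bash
python3 - <<'E'
from h import *
s=read_state();im=camera("wrist");cv2.imwrite("pics/w1.png",im[:,:,::-1])
np.save("w1.npy",np.r_[s["ee_pos"],s["eef_rot"]]);print(s["time"],s["ee_pos"],s["joint_vel"].round(3),R.from_quat(s["eef_rot"]).as_matrix().round(3))
E
```

```text
1.45 [ 0.53588945 -0.32111185  0.41929155] [ 0.032 -0.04   0.022  0.01   0.001  0.002  0.005] [[-0.002  0.999  0.047]
 [ 0.001  0.047 -0.999]
 [-1.    -0.002 -0.001]]
```

View pics/w1.png

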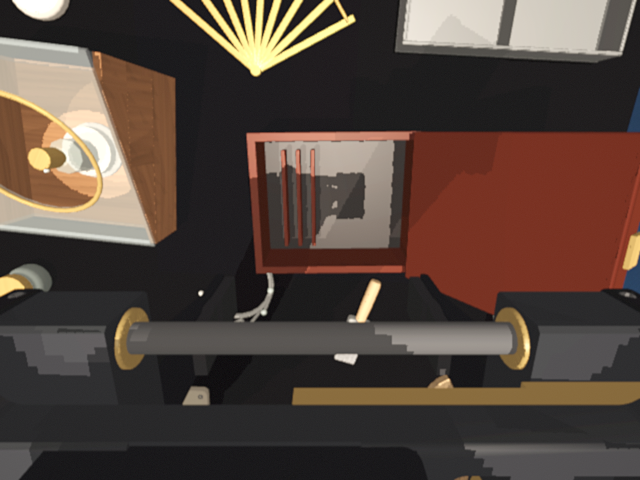

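```bash
python3 - <<'E'
from h import *
crop("pics/w1.png","pics/w1c.png",240,125,420,280,4.2)
crop("pics/w1.png","pics/w1d.png",0,30,190,250,2.7)
E
```

```text
(no output)
```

View pics/w1c.png

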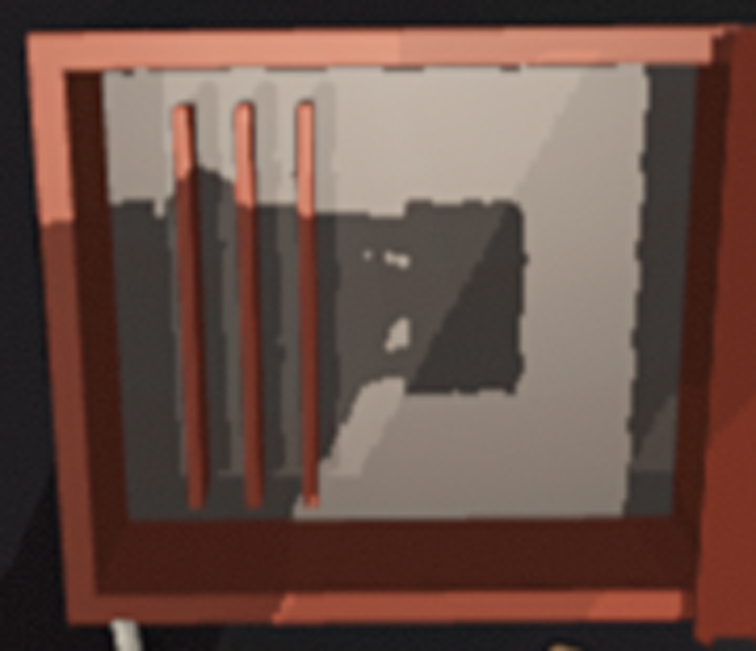

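View pics/w1d.png

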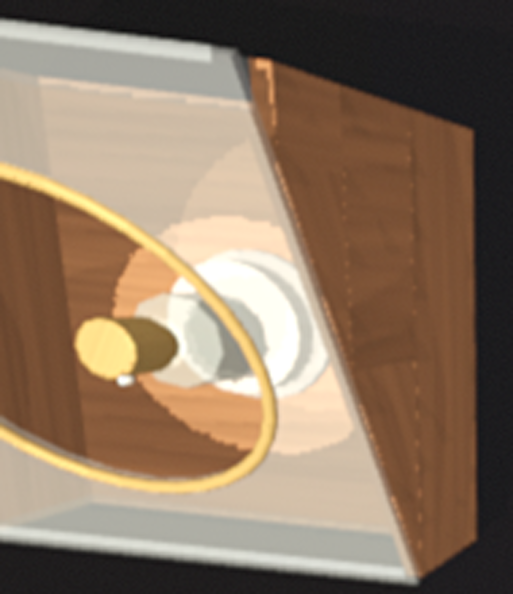

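```bash
python3 - <<'E'
from h import *
w=np.load("w1.npy");cw=cam("wrist",{"ee_pos":w[:3],"eef_rot":w[3:]});ct=cam("top");cs=cam("side")
def W(u,v):return (240+u/4.2-.4,125+v/4.2-.4)
def B(u,v):return (410+u/5-.4,180+v/5-.4)
def C(u,v):return (230+u/3.3-.35,180+v/3.3-.35)
def A(u,v):return (150+u/2.6-.3,170+v/2.6-.3)
for n,(a,b) in enumerate([((183,105),(195,503)),((244,105),(253,503)),((305,103),(311,503))]):
    p=onz(cw,W(*a),.044);q=onz(cw,W(*b),.044);d=p-q
    print("rib",p.round(4),q.round(4),"mid",((p+q)/2).round(4),"len",np.linalg.norm(d).round(4),"yaw",np.degrees(np.arctan2(d[1],d[0])).round(2))
tb=[((160,240),(190,500)),((198,238),(230,498)),((236,236),(270,496))]
wb=[((183,105),(195,503)),((244,105),(253,503)),((305,103),(311,503))]
for t,x in zip(tb,wb):
    for i in (0,1): print("tri rib",tri((cw,W(*x[i])),(ct,B(*t[i]))))
for u in [(28,34),(70,623)]: print("rim",onz(cw,W(*u),.095))
print("rim tri",tri((cw,W(28,34)),(ct,B(102,178))),tri((cw,W(70,623)),(ct,B(150,553))))
# cap top centre
wc=(105/2.7,30+347/2.7)
print("cap top",onz(cw,wc,.125),tri((cw,wc),(cs,C(251,180))),tri((cw,wc),(cs,C(251,180)),(ct,A(482,162))))
E
```

```text
rib [ 0.5823 -0.2592  0.044 ] [ 0.4345 -0.2662  0.044 ] mid [ 0.5084 -0.2627  0.044 ] len 0.148 yaw 2.7
rib [ 0.5833 -0.2807  0.044 ] [ 0.4355 -0.2883  0.044 ] mid [ 0.5094 -0.2845  0.044 ] len 0.148 yaw 2.95
rib [ 0.585  -0.3022  0.044 ] [ 0.4366 -0.3105  0.044 ] mid [ 0.5108 -0.3063  0.044 ] len 0.1487 yaw 3.19
tri rib (array([ 0.58039026, -0.25974356,  0.03924797]), [0.001919020875688949, 0.0019190208756890495])
tri rib (array([ 0.43327489, -0.26607184,  0.0409738 ]), [0.000232181948691771, 0.0002321819486917424])
tri rib (array([ 0.58126132, -0.28142589,  0.03734574]), [0.0020233180805227136, 0.002023318080522807])
tri rib (array([ 0.43385513, -0.28832443,  0.0395879 ]), [0.0002998013023146671, 0.0002998013023145722])
tri rib (array([ 0.58255718, -0.30335976,  0.0342471 ]), [0.002395238490705478, 0.0023952384907053015])
tri rib (array([ 0.43442367, -0.31067008,  0.03808962]), [0.0003425120815592026, 0.0003425120815594041])
rim [ 0.60485526 -0.21539111  0.095     ]
rim [ 0.40458199 -0.2274334   0.095     ]
rim tri (array([ 0.60402242, -0.21639387,  0.09757775]), [0.001000989267276191, 0.0010009892672760332]) (array([ 0.4035941 , -0.22811341,  0.0945651 ]), [0.0010865339612086888, 0.0010865339612088141])
cap top [0.56129243 0.04224995 0.125     ] (array([0.5623747 , 0.04182464, 0.12505434]), [0.0010918031579039338, 0.0010918031579039823]) (array([0.56164799, 0.04079104, 0.124682  ]), [0.0013759239641477105, 0.0015932276647294724, 0.001606995097516783])
```

```bash
python3 - <<'E'
from h import *
M=tool(-9.6);P=np.array([.531,.387,.42])+.03*M[:,1]
print(P);go(P,M)
q=R.from_matrix(M).as_quat()
c=cam("wrist",{"ee_pos":P,"eef_rot":q});print(proj(c,[.531,.387,.138]),proj(c,[.543,.449,.138]))
E
```

```text
[0.53600306 0.41657988 0.42      ]
shift [ 2.000e-01  3.470e+01 -7.377e+02] rot [-1.3577e+00 -6.0000e-04  7.0000e-04] | rows>= 14.8
[323.18621131 217.04311412] [324.47684797 167.67245437]
```

Call:
arm_command(targets=[[0,0,2,-40,-0.07,0,0],[0,0,4,-90,-0.16,0,0],[0,0,6,-140,-0.26,0,0],[0,0,8,-190,-0.35,0,0],[0,0,10,-240,-0.44,0,0],[0,0,13,-290,-0.53,0,0],[0,0,15,-340,-0.62,0,0],[0,0,18,-390,-0.71,0,0],[0,0,20,-440,-0.8,0,0],[0,0,22,-490,-0.9,0,0]])

```text
time: 2.5
ee_pos: [0.5344, 0.1686, 0.4215]
eef_rot: [0.217, 0.672, -0.217, 0.674]
ft_force: [1.4, -0.4, 0.5]
width: 0.0874
```

```bash
python3 - <<'E'
from h import *
M=tool(-9.6);P=np.array([.531,.387,.42])+.03*M[:,1]
go(P,M)
E
```

```text
shift [   1.2  202.2 -143.7] rot [-4.569e-01  2.600e-03  2.000e-04] | rows>= 5.0
```

Call:
arm_command(targets=[[0,0,40,-29,-0.09,0,0],[0,0,80,-57,-0.19,0,0],[0,0,120,-86,-0.29,0,0],[0,0,160,-114,-0.38,0,0],[0,1,202,-144,-0.457,0,0],[0,1,202,-144,-0.457,0,0],[0,1,202,-144,-0.457,0,0]])

```text
time: 3.2
ee_pos: [0.536, 0.4168, 0.4192]
eef_rot: [0.059, 0.705, -0.059, 0.705]
ft_force: [0.2, -1.3, -0.4]
width: 0.0872
```

```bash
python3 - <<'E'
from h import *
s=read_state();im=camera("wrist");cv2.imwrite("pics/w2.png",im[:,:,::-1])
np.save("w2.npy",np.r_[s["ee_pos"],s["eef_rot"]]);print(s["time"],s["ee_pos"],R.from_quat(s["eef_rot"]).as_matrix().round(3))
crop("pics/w2.png","pics/w2c.png",230,110,420,260,4)
E
```

```text
3.2 [0.53598841 0.41684625 0.41916454] [[-0.     0.166  0.986]
 [-0.001  0.986 -0.166]
 [-1.    -0.001 -0.   ]]
```

View pics/w2c.png

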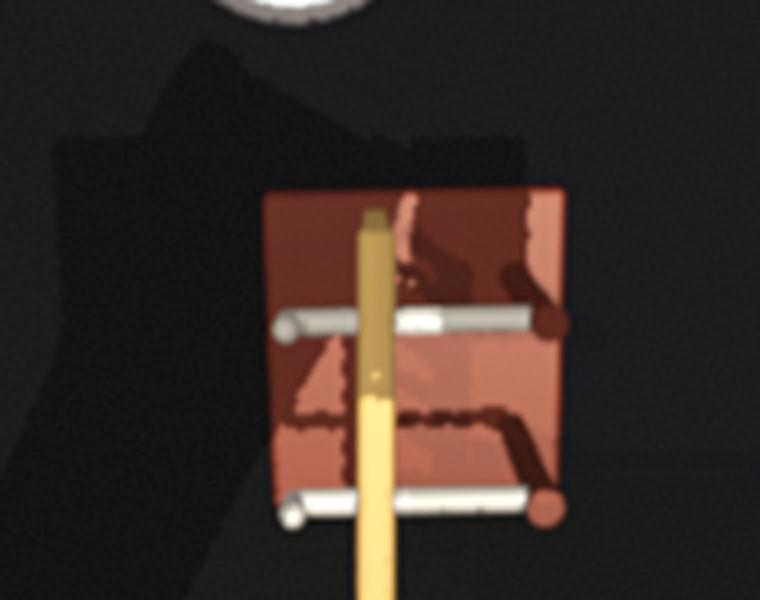

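View pics/w2.png

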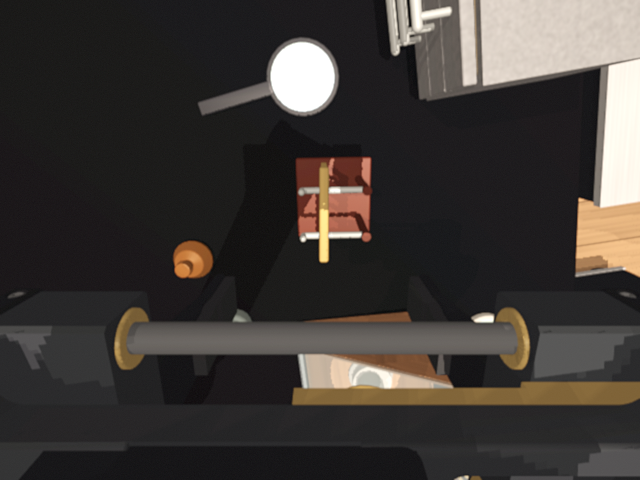

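```bash
python3 - <<'E'
from h import *
s=read_state();cw=cam("wrist");ct=cam("top");cs=cam("side")
im=cv2.imread("pics/w2.png");hsv=cv2.cvtColor(im,cv2.COLOR_BGR2HSV)
m=cv2.inRange(hsv,(18,90,80),(32,255,255));m[:150]=0;m[280:]=0;m[:,:290]=0;m[:,380:]=0
r=cv2.minAreaRect(cv2.findNonZero(m));print(r)
ys,xs=np.nonzero(m);print(ys.min(),ys.max(),[ (v,xs[ys==v].mean()) for v in (170,185,200,215,230,245,260)])
a=(323.6,167);b=(323.6,ys.max()+.5)
P=onz(cw,a,.138);Q=onz(cw,b,.138);print(P,Q,(P+Q)/2,np.linalg.norm(P-Q))
def A(u,v):return (150+u/2.6-.3,170+v/2.6-.3)
def C(u,v):return (230+u/3.3-.35,180+v/3.3-.35)
print(tri((cw,a),(ct,A(72,191)),(cs,C(462,466))),tri((cw,b),(ct,A(195,208)),(cs,C(420,362))))
E
```

```text
((323.5, 212.5), (99.0, 9.0), 90.0)
163 262 [(170, np.float64(323.5)), (185, np.float64(323.5)), (200, np.float64(323.5)), (215, np.float64(323.5)), (230, np.float64(323.0)), (245, np.float64(323.5)), (260, np.float64(323.5))]
[0.5448984  0.45079427 0.138     ] [0.52371434 0.32569204 0.138     ] [0.53430637 0.38824315 0.138     ] 0.126883146398632
(array([0.5436078 , 0.4494544 , 0.13674037]), [0.0017567766404437495, 0.0019636867748374235, 0.0013911495343395075]) (array([0.52221622, 0.32612551, 0.13311128]), [0.002491898664175282, 0.0012256573526225577, 0.0014717430926169518])
```

```bash
python3 - <<'E'
from h import *
go([.5338,.3882,.111],tool(-9.6))
E
```

```text
shift [309.  -27.1   1.2] rot [-0.0023  0.0013  0.0004] | rows>= 6.2
```

Call:
arm_command(targets=[[110,40,-12,1,0,0,0],[110,80,-20,1,0,0,0],[110,120,-27,1,0,0,0],[110,160,-27,1,0,0,0],[110,200,-27,1,0,0,0],[110,225,-27,1,0,0,0],[110,230,-27,1,0,0,0],[110,230,-27,1,0,0,0]])

```text
time: 4.05
ee_pos: [0.5339, 0.3877, 0.1905]
eef_rot: [0.06, 0.704, -0.061, 0.705]
ft_force: [0.1, -0.9, 0.5]
width: 0.0499
```

```bash
python3 - <<'E'
from h import *
s=read_state();im=camera("wrist");cv2.imwrite("pics/w3.png",im[:,:,::-1])
np.save("w3.npy",np.r_[s["ee_pos"],s["eef_rot"]]);print(s["width"])
go([.5338,.3882,.111],tool(-9.6))
cw=cam("wrist",s);print(proj(cw,[.5338,.3882,.138]))
E
```

```text
0.049935562310348076
shift [80.5 -0.6 -0.3] rot [-0.003   0.0022 -0.001 ] | rows>= 1.6
[322.65938171 259.07924321]
```

View pics/w3.png

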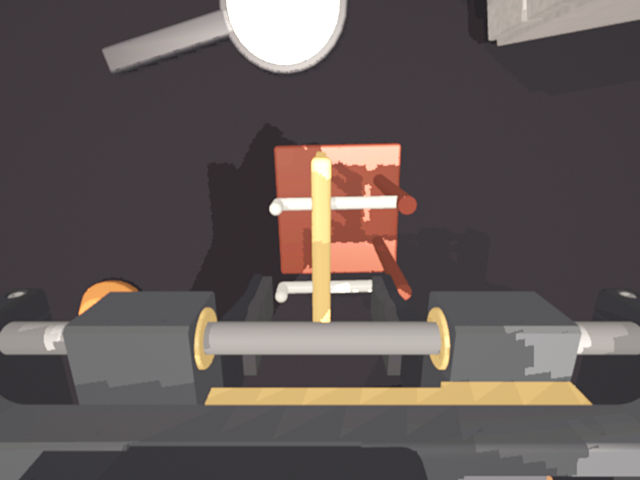

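Call:
arm_command(newtons=25, targets=[[110,25,0,0,0,0,0],[110,50,0,0,0,0,0],[110,70,0,0,0,0,0],[110,80,0,0,0,0,0],[110,80,0,0,0,0,0],[255,80,0,0,0,0,0],[255,80,0,0,0,0,0],[255,80,0,0,0,0,0],[255,80,0,0,0,0,0],[255,80,0,0,0,0,0]])

```text
time: 5.1
ee_pos: [0.5328, 0.3898, 0.1098]
eef_rot: [0.059, 0.704, -0.059, 0.705]
ft_force: [-0.3, -0.7, -0.5]
width: 0.0172
```

Call:
arm_command(targets=[[255,0,0,0,0,0,0],[255,-10,0,0,0,0,0],[255,-20,0,0,0,0,0],[255,-30,0,0,0,0,0],[255,-50,0,0,0,0,0],[255,-70,0,0,0,0,0],[255,-100,0,0,0,0,0],[255,-135,0,0,0,0,0],[255,-170,0,0,0,0,0],[255,-170,0,0,0,0,0]])

```text
time: 6.1
ee_pos: [0.5335, 0.3914, 0.2861]
eef_rot: [0.061, 0.702, -0.057, 0.707]
ft_force: [-0.0, -0.2, -1.2]
width: 0.0115
```

```bash
python3 - <<'E'
from h import *
s=read_state();im=camera("wrist");cv2.imwrite("pics/w4.png",im[:,:,::-1])
cv2.imwrite("pics/s4.png",camera("side")[:,:,::-1])
np.save("w4.npy",np.r_[s["ee_pos"],s["eef_rot"]]);print(s["width"])
crop("pics/s4.png","pics/s4c.png",280,200,440,360,3.5)
a=cv2.imread("pics/w4.png");b=cv2.imread("pics/s4c.png");b=cv2.resize(b,(480,480));a=a[:, 150:470]
cv2.imwrite("pics/p4.png",np.hstack([a,b]))
E
```

```text
0.011517600626874763
```

View pics/p4.png

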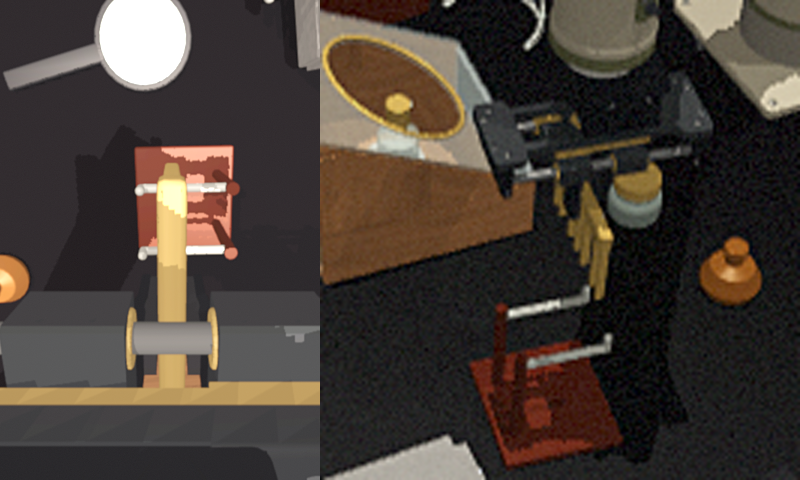

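```bash
python3 - <<'E'
from h import *
crop("pics/w4.png","pics/w4c.png",280,150,370,220,8)
M=np.array(camera_params("wrist")["mount"]);K=np.array(camera_params("wrist")["intrinsics"])
Mi=np.linalg.inv(M)
def pt(x,y,z):
    q=K@(Mi@[x,y,z,1])[:3];return (q[:2]/q[2]).round(1)
for x in (-24,-26,-28,-30,-32): print(x,[pt(x/1e3,(63+e)/1e3,dz/1e3) for e,dz in((0,-6),(0,6),(-3,6))], "tooth low",pt((x+80)/1e3,.06,0))
E
```

```text
-24 [array([308.8, 178. ]), array([339.5, 178. ]), array([339.3, 185.6])] tooth low [323.2 165.6]
-26 [array([308.6, 178.6]), array([339.7, 178.7]), array([339.6, 186.4])] tooth low [323.2 166. ]
-28 [array([308.4, 179.3]), array([340. , 179.4]), array([339.9, 187.2])] tooth low [323.2 166.3]
-30 [array([308.2, 180.1]), array([340.2, 180.1]), array([340.1, 188.1])] tooth low [323.2 166.6]
-32 [array([308. , 180.8]), array([340.5, 180.8]), array([340.4, 188.9])] tooth low [323.2 167. ]
```

View pics/w4c.png

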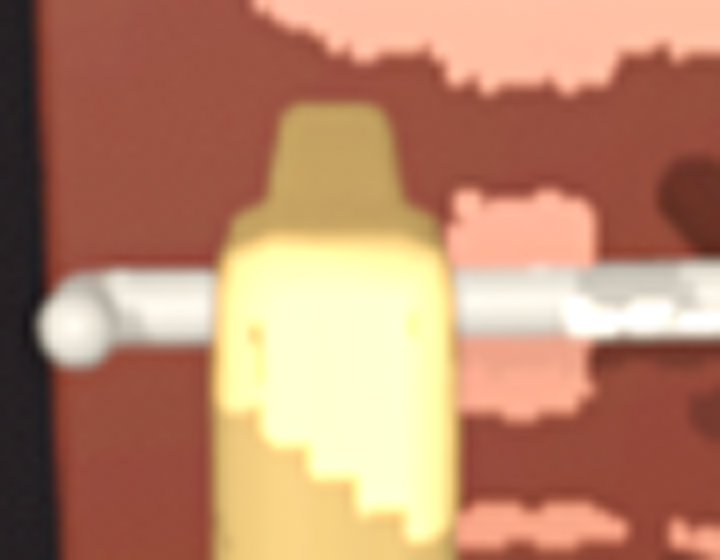

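```bash
python3 - <<'E'
from h import *
go([.51,-.295,.33],tool(-86.9))
E
```

```text
shift [ -49.9 -679.3   92.1] rot [ 1.3489e+00  3.0000e-04 -2.3000e-03] | rows>= 13.7
```

Call:
arm_command(targets=[[255,-15,0,0,0,0,0],[255,-30,-20,3,0.04,0,0],[255,-45,-50,7,0.1,0,0],[255,-50,-90,12,0.18,0,0],[255,-50,-130,18,0.26,0,0],[255,-50,-170,23,0.34,0,0],[255,-50,-210,29,0.42,0,0],[255,-50,-250,34,0.5,0,0],[255,-50,-290,40,0.58,0,0],[255,-50,-330,45,0.66,0,0]])

```text
time: 7.2
ee_pos: [0.5213, 0.0552, 0.3298]
eef_rot: [0.285, 0.647, -0.286, 0.647]
ft_force: [1.5, 0.3, -0.5]
width: 0.0117
```

```bash
python3 - <<'E'
from h import *
go([.51,-.295,.33],tool(-86.9))
E
```

```text
shift [-1.000e-01 -2.444e+02  2.511e+02] rot [ 6.854e-01 -0.000e+00  5.000e-04] | rows>= 7.0
```

Call:
arm_command(targets=[[255,0,-28,28,0.08,0,0],[255,0,-56,56,0.16,0,0],[255,0,-84,85,0.24,0,0],[255,0,-112,114,0.32,0,0],[255,0,-140,143,0.4,0,0],[255,0,-168,172,0.48,0,0],[255,0,-196,201,0.56,0,0],[255,0,-225,231,0.64,0,0],[255,0,-244,251,0.685,0,0],[255,0,-244,251,0.685,0,0]])

```text
time: 8.2
ee_pos: [0.5102, -0.2977, 0.3287]
eef_rot: [0.487, 0.513, -0.488, 0.512]
ft_force: [-1.7, -0.2, -1.3]
width: 0.0115
```

```bash
python3 - <<'E'
from h import *
go([.51,-.295,.18],tool(-86.9))
E
```

```text
shift [148.7   0.3  -2.7] rot [-0.004   0.0003  0.0024] | rows>= 3.0
```

Call:
arm_command(targets=[[255,30,0,0,0,0,0],[255,70,0,0,0,0,0],[255,110,0,-1,0,0,0],[255,140,0,-1,0,0,0],[255,149,0,-1,0,0,0],[255,149,0,-1,0,0,0]])

```text
time: 8.8
ee_pos: [0.5115, -0.2912, 0.18]
eef_rot: [0.485, 0.515, -0.485, 0.514]
ft_force: [0.1, 0.7, -0.2]
width: 0.0118
```

```bash
python3 - <<'E'
from h import *
s=read_state();im=camera("wrist");cv2.imwrite("pics/w5.png",im[:,:,::-1])
cv2.imwrite("pics/s5.png",camera("side")[:,:,::-1]);cv2.imwrite("pics/t5.png",camera("top")[:,:,::-1])
np.save("w5.npy",np.r_[s["ee_pos"],s["eef_rot"]]);print(s["ee_pos"],R.from_quat(s["eef_rot"]).as_matrix().round(3))
go([.51,-.295,.18],tool(-86.9))
E
```

```text
[ 0.51154429 -0.29123021  0.18001386] [[-0.002  0.998  0.059]
 [ 0.001  0.059 -0.998]
 [-1.    -0.002 -0.001]]
shift [ 2.7 -3.1  2.5] rot [ 0.004   0.0015 -0.0025] | rows>= 0.1
```

View pics/w5.png

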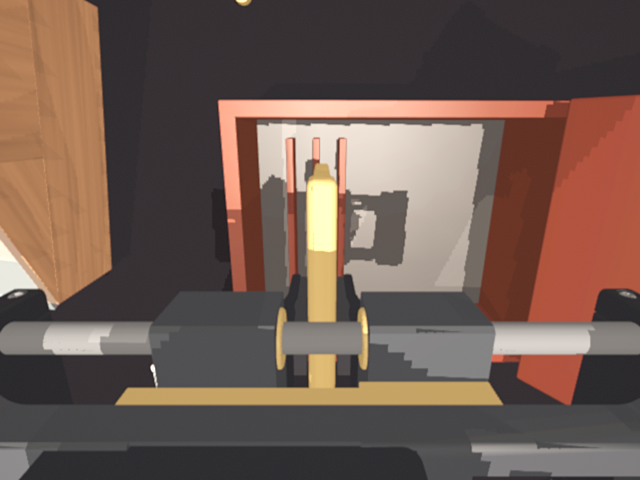

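```bash
python3 - <<'E'
from h import *
crop("pics/w5.png","pics/w5c.png",270,125,370,285,4.5)
go([.51,-.295,.18],tool(-86.9))
E
```

```text
shift [ 2.7 -3.1  2.5] rot [ 0.004   0.0015 -0.0025] | rows>= 0.1
```

View pics/w5c.png

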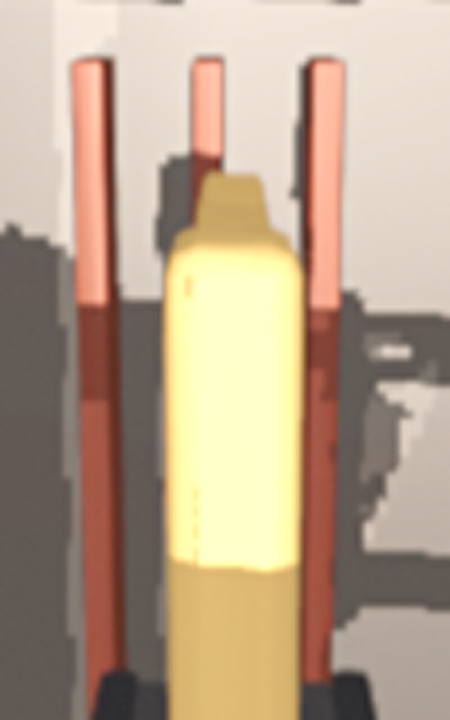

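```bash
python3 - <<'E'
from h import *
w=np.load("w5.npy");p=w[:3];q=w[3:]
cw=cam("wrist",{"ee_pos":p,"eef_rot":q})
def W(u,v):return (270+u/4.5-.4,125+v/4.5-.4)
f=lambda u,v,z:onz(cw,W(u,v),z)
for n,a,b in (("rib1",(90,62),(104,660)),("rib3",(330,62),(317,660))):
    A,B=f(*a,.044),f(*b,.044);d=A-B;print(n,A,B,np.degrees(np.arctan2(d[1],d[0])))
print("rib2 far",f(208,62,.044))
zt=p[2]+.028;A,B=f(234,262,zt),f(235,560,zt);d=A-B
print("comb spine",A,B,np.degrees(np.arctan2(d[1],d[0])))
print("tooth low far",f(235,175,p[2]-.052))
print("tool",p)
E
```

```text
rib1 [ 0.58137033 -0.25886152  0.044     ] [ 0.46466961 -0.26553643  0.044     ] 3.273565179299003
rib3 [ 0.58394899 -0.30228492  0.044     ] [ 0.46727522 -0.30862814  0.044     ] 3.1119430052932278
rib2 far [ 0.58263843 -0.28021572  0.044     ]
comb spine [ 0.57092807 -0.28607592  0.20801386] [ 0.54431581 -0.28774439  0.20801386] 3.587506281259865
tooth low far [ 0.57067666 -0.28600695  0.12801386]
tool [ 0.51154429 -0.29123021  0.18001386]
```

Call:
arm_command(targets=[[255,0,0,3,0.002,0,0],[255,5,0,6,0.005,0,0],[255,15,0,6,0.005,0,0],[255,25,0,6,0.005,0,0],[255,30,0,6,0.005,0,0],[255,30,0,6,0.005,0,0],[255,30,0,6,0.005,0,0]])

```text
time: 9.65
ee_pos: [0.5123, -0.2979, 0.1505]
eef_rot: [0.487, 0.513, -0.487, 0.513]
ft_force: [0.2, 0.1, -0.6]
width: 0.012
```

```bash
python3 - <<'E'
from h import *
s=read_state();im=camera("wrist");cv2.imwrite("pics/w6.png",im[:,:,::-1])
np.save("w6.npy",np.r_[s["ee_pos"],s["eef_rot"]]);print(s["ee_pos"],R.from_quat(s["eef_rot"]).as_matrix().round(3))
s=read_state();print(s["ee_pos"])
crop("pics/w6.png","pics/w6c.png",270,105,370,285,4)
E
```

```text
[ 0.51225036 -0.2979194   0.15049793] [[-0.     0.999  0.053]
 [ 0.     0.053 -0.999]
 [-1.    -0.    -0.   ]]
[ 0.51243106 -0.29801882  0.15082196]
```

View pics/w6c.png

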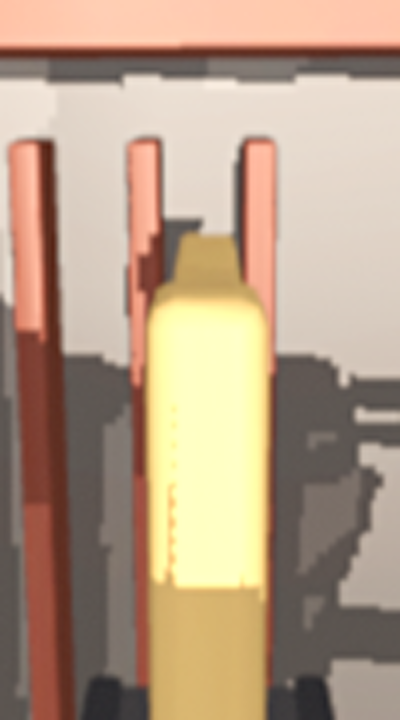

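```bash
python3 - <<'E'
from h import *
w=np.load("w6.npy");p=w[:3];q=w[3:]
cw=cam("wrist",{"ee_pos":p,"eef_rot":q})
def W(u,v):return (270+u/4-.4,105+v/4-.4)
f=lambda u,v,z:onz(cw,W(u,v),z)
r2=f(144,142,.044);r3=f(260,142,.044);print(r2,r3,"g",(r2+r3)/2)
zt=p[2]+.028;A,B=f(207,312,zt),f(208,580,zt);d=A-B
t=f(207,236,p[2]-.052);g=(r2+r3)/2
print("comb spine",A,B,np.degrees(np.arctan2(d[1],d[0])),"tooth",t)
sl=np.tan(np.radians(3.1));print("groove y at tooth",g[1]-(g[0]-t[0])*sl, "at spineB",g[1]-(g[0]-B[0])*sl)
E
```

```text
[ 0.58274787 -0.28049309  0.044     ] [ 0.58388979 -0.30181262  0.044     ] g [ 0.58331883 -0.29115285  0.044     ]
comb spine [ 0.57167224 -0.29297945  0.17849793] [ 0.544727   -0.29451731  0.17849793] 3.2665281105681436 tooth [ 0.57140035 -0.29282543  0.09849793]
groove y at tooth -0.2917983347456073 at spineB -0.2932429118088363
```

Call:
arm_command(targets=[[255,10,0,-1,0,0,0],[255,20,0,-1,0,0,0],[255,30,0,-1,0,0,0],[255,40,0,-1,0,0,0],[255,50,0,-1,0,0,0],[255,56,0,-1,0,0,0],[255,62,0,-1,0,0,0],[255,66,0,-1,0,0,0],[255,66,0,-1,0,0,0]])

```text
time: 10.6
ee_pos: [0.5119, -0.297, 0.0841]
eef_rot: [0.487, 0.513, -0.487, 0.513]
ft_force: [-0.6, -0.7, -0.9]
width: 0.0114
```

```bash
python3 - <<'E'
from h import *
s=read_state();print(s["ee_pos"],s["ft_force"],s["torque"])
cv2.imwrite("pics/w7.png",camera("wrist")[:,:,::-1])
crop("pics/w7.png","pics/w7c.png",200,20,440,300,2.5)
E
```

```text
[ 0.51194912 -0.29695819  0.08405381] [-0.62677405 -0.73240412 -0.88532943] [-0.00676163  0.05454852 -0.00599476]
```

View pics/w7c.png

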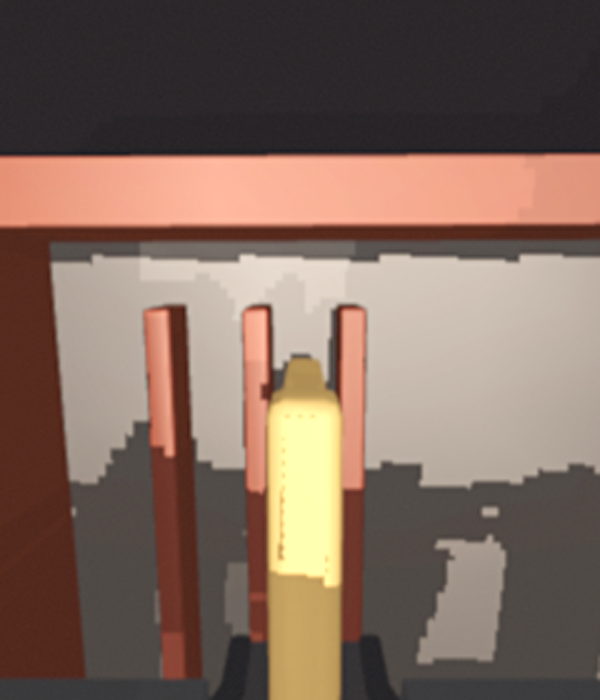

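Call:
arm_command(targets=[[255,6,0,0,0,0,0],[255,12,0,0,0,0,0],[255,16,0,0,0,0,0],[255,19,0,0,0,0,0],[255,19,0,0,0,0,0]])

```text
time: 11.15
ee_pos: [0.5118, -0.2969, 0.065]
eef_rot: [0.487, 0.513, -0.487, 0.513]
ft_force: [-0.0, -0.6, -0.6]
width: 0.0113
```

Call:
arm_command(targets=[[255,1,0,0,0,0,0],[255,2,0,0,0,0,0],[255,2,0,0,0,0,0]])

```text
time: 11.45
ee_pos: [0.5123, -0.2971, 0.0637]
eef_rot: [0.487, 0.513, -0.487, 0.513]
ft_force: [0.1, 0.1, -1.1]
width: 0.0115
```

Call:
arm_command(targets=[[255,1,0,0,0,0,0],[255,1,0,0,0,0,0],[160,1,0,0,0,0,0],[160,1,0,0,0,0,0],[160,1,0,0,0,0,0],[160,1,0,0,0,0,0],[160,1,0,0,0,0,0]])

```text
time: 12.15
ee_pos: [0.5121, -0.297, 0.0625]
eef_rot: [0.487, 0.513, -0.487, 0.513]
ft_force: [-0.3, -1.0, -0.2]
width: 0.0317
```

Call:
arm_command(targets=[[160,-10,0,0,0,0,0],[160,-30,0,0,0,0,0],[160,-60,0,0,0,0,0],[160,-100,0,0,0,0,0],[160,-145,0,0,0,0,0],[160,-190,0,0,0,0,0],[160,-235,0,0,0,0,0],[160,-275,0,0,0,0,0],[160,-290,0,0,0,0,0],[160,-290,0,0,0,0,0]])

```text
time: 13.15
ee_pos: [0.5129, -0.2972, 0.3562]
eef_rot: [0.487, 0.511, -0.486, 0.515]
ft_force: [-0.6, 0.1, 0.1]
width: 0.0324
```

```bash
python3 - <<'E'
from h import *
s=read_state();cv2.imwrite("pics/w8.png",camera("wrist")[:,:,::-1])
np.save("w8.npy",np.r_[s["ee_pos"],s["eef_rot"]]);print(s["ee_pos"],s["width"])
crop("pics/w8.png","pics/w8c.png",200,80,440,290,3)
E
```

```text
[ 0.51289716 -0.29716236  0.35617331] 0.03242194352804631
```

View pics/w8c.png

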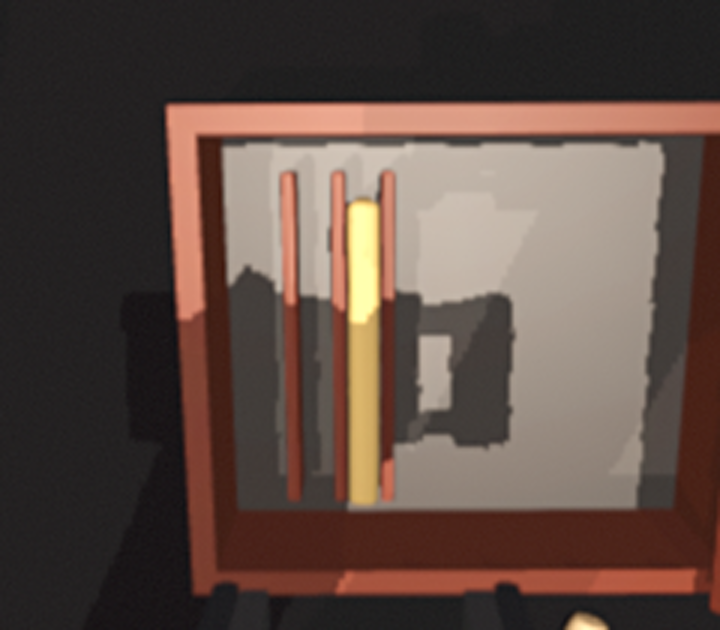

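```bash
python3 - <<'E'
from h import *
M=tool(-93.1,28,-3.1);print(M.round(3))
G=np.array([.5616,.041,.112]);T=G+.019*M[:,0];print(T)
for b in(.2,.0):
    P=T-b*M[:,0];print(P);go(P,M)
P=T-.2*M[:,0]
c=cam("wrist",{"ee_pos":P,"eef_rot":R.from_matrix(M).as_quat()});print(proj(c,G+[0,0,.013]),c[1])
E
```

```text
[[ 0.469  0.882 -0.054]
 [-0.025 -0.048 -0.999]
 [-0.883  0.469  0.   ]]
[0.57050691 0.04051762 0.095224  ]
[0.47674999 0.04559531 0.27181351]
shift [  81.5  -17.6 -344.1] rot [ 0.1052 -0.0251  0.4863] | rows>= 7.1
[0.57050691 0.04051762 0.095224  ]
shift [ 258.3   75.4 -334.3] rot [ 0.1052 -0.0251  0.4863] | rows>= 8.6
[323.60665074 208.45938384] [0.47039537 0.04746608 0.45248452]
```

Call:
arm_command(targets=[[110,0,-2,-35,0.01,-0.002,0.05],[110,0,-4,-75,0.02,-0.005,0.1],[110,0,-6,-115,0.035,-0.008,0.16],[110,0,-8,-155,0.045,-0.011,0.22],[110,0,-10,-195,0.06,-0.014,0.28],[110,0,-12,-235,0.07,-0.017,0.34],[110,20,-14,-275,0.085,-0.02,0.4],[110,50,-16,-310,0.095,-0.023,0.45],[110,75,-18,-335,0.105,-0.025,0.486],[110,81,-18,-344,0.105,-0.025,0.486]])

```text
time: 14.2
ee_pos: [0.473, 0.047, 0.2669]
eef_rot: [0.614, 0.35, -0.382, 0.595]
ft_force: [-1.0, 0.0, 0.2]
width: 0.0494
```

Call:
arm_command(targets=[[110,0,0,0,0,0,0],[110,0,0,0,0,0,0],[110,0,0,0,0,0,0]])

```text
time: 14.5
ee_pos: [0.4768, 0.0444, 0.2725]
eef_rot: [0.616, 0.348, -0.381, 0.595]
ft_force: [0.0, 0.4, 1.1]
width: 0.0495
```

```bash
python3 - <<'E'
from h import *
s=read_state();cv2.imwrite("pics/w9.png",camera("wrist")[:,:,::-1])
np.save("w9.npy",np.r_[s["ee_pos"],s["eef_rot"]]);print(s["ee_pos"],s["width"],R.from_quat(s["eef_rot"]).as_matrix().round(3))
M=tool(-93.1,28,-3.1);go([.4767,.0456,.2718],M)
E
```

```text
[0.47681821 0.04438236 0.27253756] 0.049476577576075424 [[ 0.467  0.882 -0.056]
 [-0.024 -0.05  -0.998]
 [-0.884  0.468 -0.002]]
shift [ 0.5 -0.4 -1.1] rot [-0.0023 -0.0009  0.0018] | rows>= 0.0
```

View pics/w9.png

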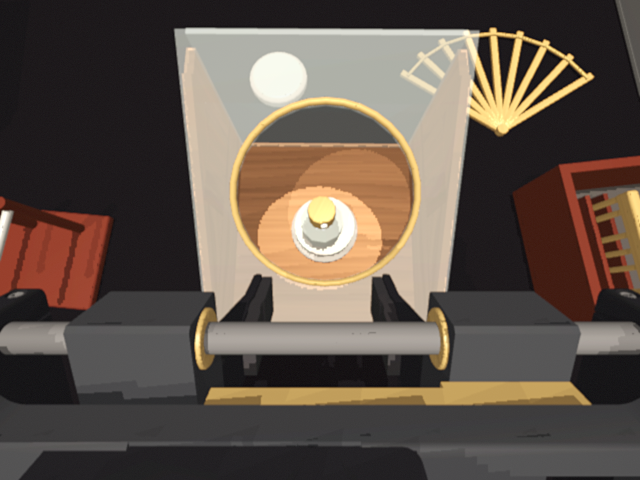

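```bash
python3 - <<'E'
from h import *
w=np.load("w9.npy");cw=cam("wrist",{"ee_pos":w[:3],"eef_rot":w[3:]})
ct=cam("top");cs=cam("side")
crop("pics/w9.png","pics/w9c.png",280,170,370,260,6)
im=cv2.imread("pics/w9.png");hsv=cv2.cvtColor(im,cv2.COLOR_BGR2HSV)
m=cv2.inRange(hsv,(20,90,120),(32,255,255))[185:235,300:345]
print(cv2.boundingRect(m),[ (np.nonzero(r)[0].min()+300,np.nonzero(r)[0].max()+300) if r.any() else None for r in m[5:40:4]])
def A(u,v):return (150+u/2.6-.3,170+v/2.6-.3)
def C(u,v):return (230+u/3.3-.35,180+v/3.3-.35)
print(onz(cw,(321,209),.125),tri((cw,(321,209)),(cs,C(251,180)),(ct,A(482,162))))
print("ring L R",onz(cw,(232,192),.148),onz(cw,(419,192),.148),"top/bot",onz(cw,(325,98),.187),onz(cw,(325,284),.113))
E
```

```text
(8, 11, 27, 28) [None, None, (np.int64(314), np.int64(327)), (np.int64(311), np.int64(331)), (np.int64(309), np.int64(334)), (np.int64(308), np.int64(334)), (np.int64(309), np.int64(334)), (np.int64(311), np.int64(332)), (np.int64(315), np.int64(327))]
[0.56118203 0.04247499 0.125     ] (array([0.56175582, 0.04074566, 0.12310736]), [0.0017105739116385357, 0.0012089902741147574, 0.0014848122963383253])
ring L R [0.57525778 0.12227462 0.148     ] [ 0.56574493 -0.04657237  0.148     ] top/bot [0.63946556 0.03452929 0.187     ] [0.49007744 0.0426029  0.113     ]
```

View pics/w9c.png

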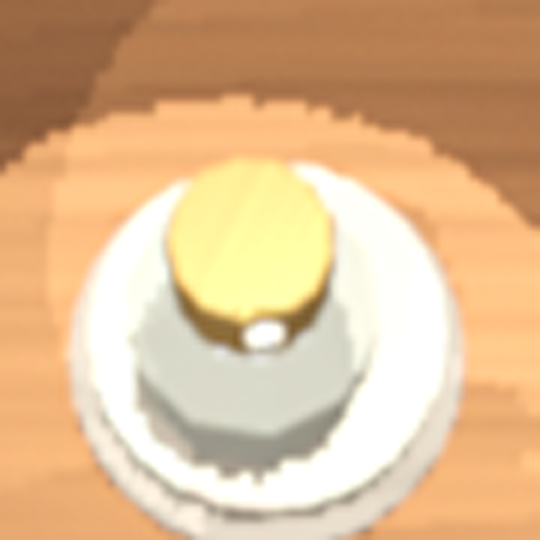

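```bash
python3 - <<'E'
from h import *
M=tool(-93.1,28,-3.1);G=np.array([.5614,.042,.112]);T=G+.019*M[:,0]
s=read_state();print(s["ee_pos"]);go(T,M)
E
```

```text
[0.47674199 0.04448125 0.27241019]
shift [ 2.004e+02 -2.000e-01 -1.900e+00] rot [-0.0023 -0.0009  0.0018] | rows>= 4.0
```

Call:
arm_command(targets=[[110,20,0,-2,0,0,0],[110,45,0,-2,0,0,0],[110,70,0,-2,0,0,0],[110,95,0,-2,0,0,0],[110,115,0,-2,0,0,0],[110,125,0,-2,0,0,0],[110,130,0,-2,0,0,0],[110,130,0,-2,0,0,0]])

```text
time: 15.35
ee_pos: [0.537, 0.0438, 0.1564]
eef_rot: [0.616, 0.349, -0.381, 0.595]
ft_force: [-0.6, 0.1, -0.6]
width: 0.0497
```

```bash
python3 - <<'E'
from h import *
s=read_state();cv2.imwrite("pics/w10.png",camera("wrist")[:,:,::-1]);cv2.imwrite("pics/s10.png",camera("side")[:,:,::-1])
M=tool(-93.1,28,-3.1);G=np.array([.5614,.042,.112]);T=G+.019*M[:,0]
go(T,M);print(proj(cam("wrist",s),G+[0,0,.013]))
crop("pics/s10.png","pics/s10c.png",220,140,400,300,3)
E
```

```text
shift [70.4  0.4  0.8] rot [-0.001  -0.0007  0.0018] | rows>= 1.4
[325.30312095 253.3439914 ]
```

View pics/w10.png

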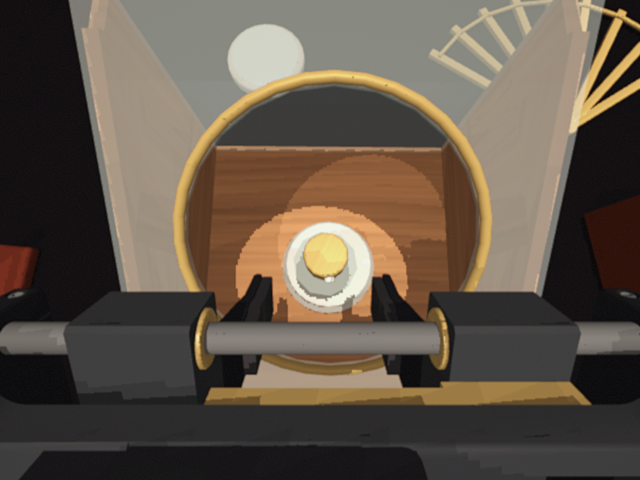

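View pics/s10c.png

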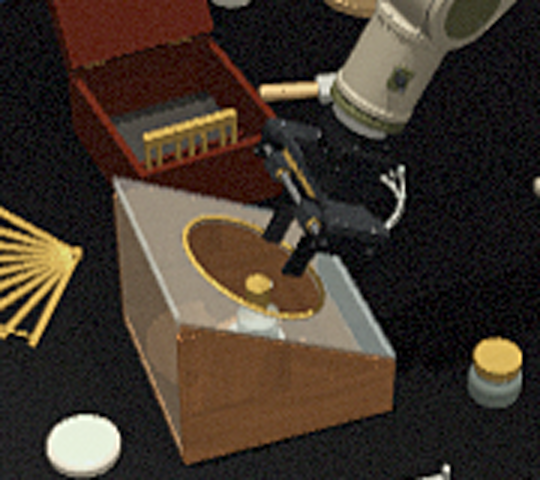

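Call:
arm_command(newtons=25, targets=[[110,15,0,1,0,0,0],[110,30,0,1,0,0,0],[110,45,0,1,0,0,0],[110,57,0,1,0,0,0],[110,65,0,1,0,0,0],[110,70,0,1,0,0,0],[110,70,0,1,0,0,0],[110,70,0,1,0,0,0]])

```text
time: 16.25
ee_pos: [0.5697, 0.0416, 0.0954]
eef_rot: [0.616, 0.348, -0.381, 0.596]
ft_force: [-0.1, -0.1, -0.5]
width: 0.0492
```

```bash
python3 - <<'E'
from h import *
s=read_state();print(s["ft_force"],s["width"]);cv2.imwrite("pics/w11.png",camera("wrist")[:,:,::-1])
M=tool(-93.1,28,-3.1);G=np.array([.5614,.042,.112]);T=G+.019*M[:,0]
go(T,M);print(proj(cam("wrist",s),G+[0,0,.013]))
E
```

```text
[-0.08068267 -0.10822406 -0.47030585] 0.04923823488688123
shift [0.5 0.5 0. ] rot [-0.0003 -0.0004  0.0013] | rows>= 0.0
[325.48859752 309.77695995]
```

View pics/w11.png

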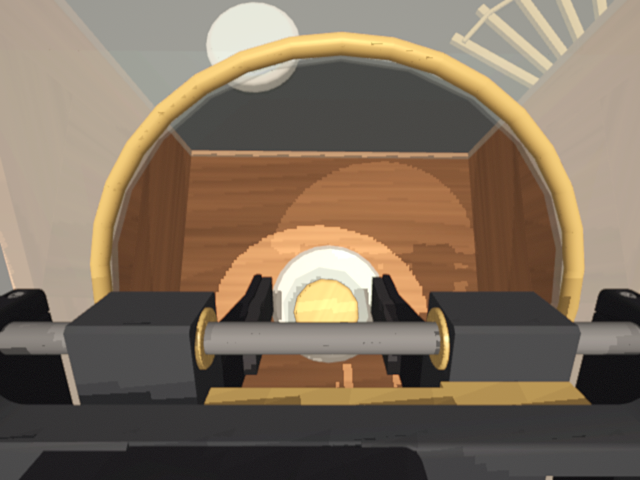

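Call:
arm_command(newtons=25, targets=[[130,0,0,1,0,0,0],[150,0,0,1,0,0,0],[165,0,0,1,0,0,0],[180,0,0,1,0,0,0],[220,0,0,1,0,0,0],[255,0,0,1,0,0,0],[255,0,0,1,0,0,0],[255,0,0,1,0,0,0],[255,0,0,1,0,0,0]])

```text
time: 17.2
ee_pos: [0.5694, 0.0405, 0.0948]
eef_rot: [0.616, 0.348, -0.381, 0.595]
ft_force: [-0.3, -1.0, 1.7]
width: 0.0273
```

```bash
python3 - <<'E'
from h import *
s=read_state();print(s["ee_pos"],s["ft_force"],s["width"])
u=R.from_quat(s["eef_rot"]).as_matrix().T@[0,0,1.];print("up in tool",u)
E
```

```text
[0.56944666 0.04047024 0.09478848] [-0.31039564 -1.02614639  1.67097417] 0.027318761181452586
up in tool [-8.83960169e-01  4.67561547e-01 -7.86935641e-04]
```

Call:
arm_command(targets=[[255,-4,2,0,0,0,0],[255,-11,6,0,0,0,0],[255,-20,10.6,0,0,0,0],[255,-31,16.4,0,0,0,0],[255,-44,23.3,0,0,0,0],[255,-57,30.1,0,0,0,0],[255,-70,37,0,0,0,0],[255,-80,42.3,0,0,0,0],[255,-86,45.5,0,0,0,0],[255,-88,46.5,0,0,0,0]])

```text
time: 18.2
ee_pos: [0.5695, 0.0408, 0.1948]
eef_rot: [0.616, 0.348, -0.381, 0.596]
ft_force: [-0.5, -0.6, -1.2]
width: 0.0277
```

```bash
python3 - <<'E'
from h import *
s=read_state();print(s["ee_pos"],s["ft_force"],s["width"])
cv2.imwrite("pics/w12.png",camera("wrist")[:,:,::-1]);cv2.imwrite("pics/s12.png",camera("side")[:,:,::-1])
crop("pics/s12.png","pics/s12c.png",240,140,380,300,3.5)
E
```

```text
[0.56945362 0.04081131 0.19483664] [-0.46357063 -0.59822895 -1.17345026] 0.027747955808422275
```

View pics/s12c.png

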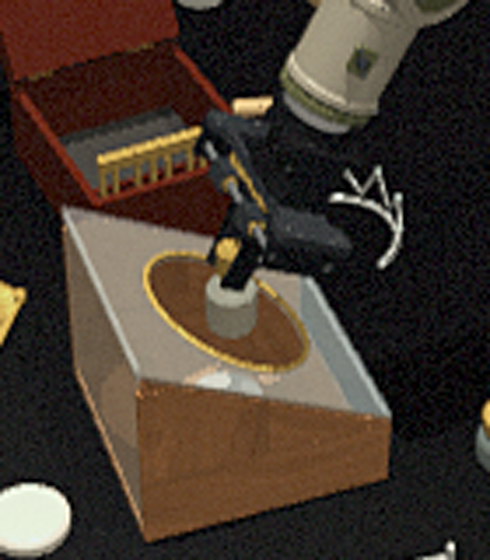

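View pics/w12.png

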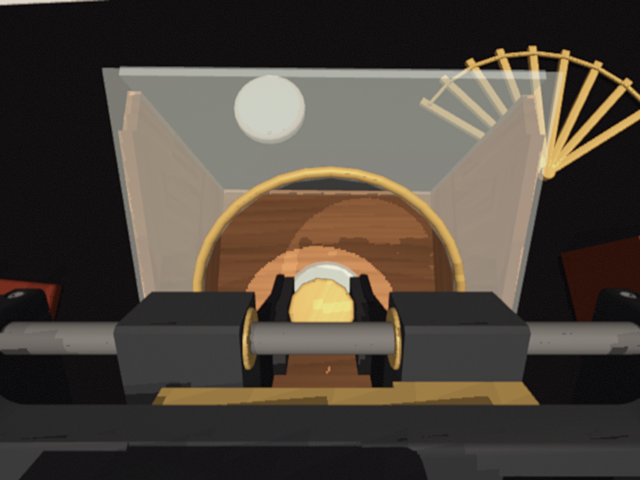

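```bash
python3 - <<'E'
from h import *
M=R.from_quat(read_state()["eef_rot"]).as_matrix()
go([.5694,.0408,.30],tool(-93.1,28,-3.1))
for b in [(.5694,.0408,.30)]: go([.5313,-.356,.28],tool(-93.1,28,-3.1),(np.array(b),M))
E
```

```text
shift [-93.5  49.6  -0.2] rot [-0.0002 -0.0009  0.0024] | rows>= 2.1
shift [  9.6 -23.9 398.3] rot [-0.0002 -0.0009  0.0024] | rows>= 8.0
```

Call:
arm_command(targets=[[255,-6,3,0,0,0,0],[255,-18,9.5,0,0,0,0],[255,-33,17.5,0,0,0,0],[255,-48,25.4,0,0,0,0],[255,-63,33.4,0,0,0,0],[255,-78,41.3,0,0,0,0],[255,-88,46.6,0,0,0,0],[255,-93.5,49.5,4,0,0,0],[255,-93.5,49.5,12,0,0,0],[255,-93.5,49.5,24,0,0,0]])

```text
time: 19.3
ee_pos: [0.5678, 0.0161, 0.2994]
eef_rot: [0.615, 0.349, -0.381, 0.595]
ft_force: [0.4, 0.2, -1.3]
width: 0.0275
```

Call:
arm_command(targets=[[255,0,-1,18,0,0,0],[255,1,-3,42,0,0,0],[255,2,-5,72,0,0,0],[255,3,-7,104,0,0,0],[255,3,-9,137,0,0,0],[255,4,-11,170,0,0,0],[255,5,-13,203,0,0,0],[255,6,-15,236,0,0,0],[255,7,-17,269,0,0,0],[255,8,-19,300,0,0,0]])

```text
time: 20.3
ee_pos: [0.5376, -0.2845, 0.2823]
eef_rot: [0.616, 0.349, -0.382, 0.595]
ft_force: [1.0, 0.3, -2.3]
width: 0.0274
```

```bash
python3 - <<'E'
from h import *
s=read_state();print(s["ee_pos"],s["ft_force"],s["width"])
go([.5313,-.356,.28],tool(-93.1,28,-3.1))
E
```

```text
[ 0.53762654 -0.2845275   0.28230004] [ 0.95893361  0.25002655 -2.34537121] 0.027437238679869403
shift [ 0.8 -3.1 71.7] rot [-0.0016 -0.0009  0.0038] | rows>= 1.4
```

Call:
arm_command(targets=[[255,0,-1,25,0,0,0],[255,0,-2,45,0,0,0],[255,1,-3,60,0,0,0],[255,1,-3,68,0,0,0],[255,1,-3,71,0,0,0],[255,1,-3,71,0,0,0],[255,1,-3,71,0,0,0]])

```text
time: 21.0
ee_pos: [0.5332, -0.3521, 0.2816]
eef_rot: [0.615, 0.349, -0.38, 0.596]
ft_force: [0.1, 0.4, -0.9]
width: 0.0274
```

```bash
python3 - <<'E'
from h import *
s=read_state();print(s["ee_pos"],s["ft_force"],s["width"])
go([.5313,-.356,.16],tool(-93.1,28,-3.1))
cv2.imwrite("pics/w13.png",camera("wrist")[:,:,::-1]);cv2.imwrite("pics/s13.png",camera("side")[:,:,::-1]);cv2.imwrite("pics/t13.png",camera("top")[:,:,::-1])
crop("pics/s13.png","pics/s13c.png",220,70,360,220,3.4)
a=cv2.imread("pics/s13c.png");b=cv2.resize(cv2.imread("pics/t13.png")[150:310,410:640],None,fx=2,fy=2)
h=max(a.shape[0],b.shape[0]);c=np.zeros((h,a.shape[1]+b.shape[1],3),np.uint8)[:, :800]
c[:a.shape[0],:a.shape[1]]=a;c[:b.shape[0],a.shape[1]:]=b[:,:800-a.shape[1]];cv2.imwrite("pics/p13.png",c)
E
```

```text
[ 0.5332068  -0.35208368  0.28156827] [ 0.06952754  0.39889014 -0.89131143] 0.027427971674303473
shift [106.7 -58.3   4.1] rot [ 0.0008 -0.0015  0.0021] | rows>= 2.4
```

View pics/p13.png

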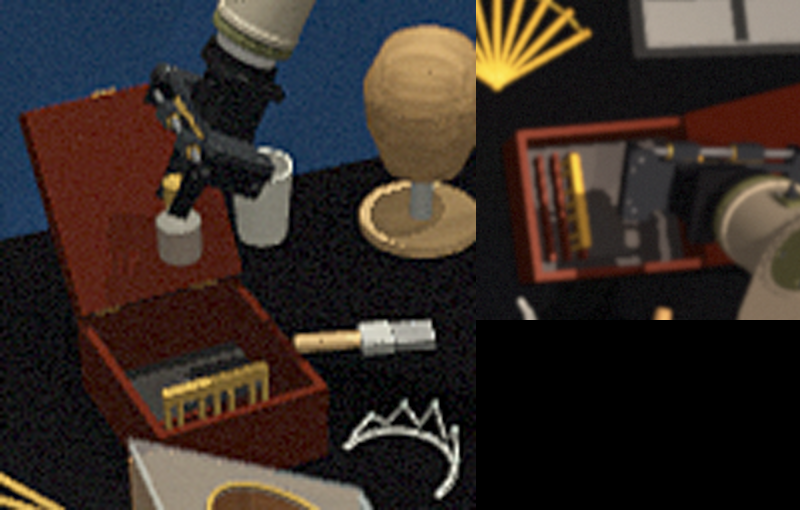

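View pics/w13.png

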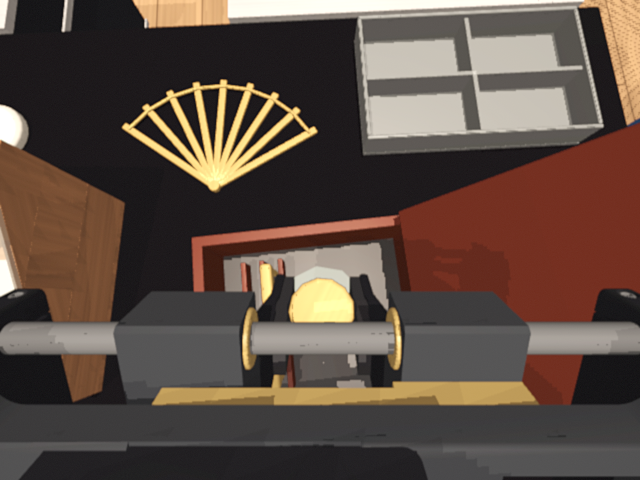

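```bash
python3 - <<'E'
from h import *
ct=cam("top");cs=cam("side")
for p in [(612,185),(630,270)]: print(onz(ct,p,.305))
for p in [(513,208),(525,287)]: print(onz(ct,p,.095))
E
```

```text
[ 0.61578195 -0.57369722  0.305     ]
[ 0.42641561 -0.58683457  0.305     ]
[ 0.61638526 -0.44073949  0.095     ]
[ 0.40479898 -0.45117927  0.095     ]
```

```bash
python3 - <<'E'
from h import *
print(read_state()["ee_pos"]);go([.5313,-.348,.16],tool(-93.1,28,-3.1))
E
```

```text
[ 0.53310266 -0.3523927   0.28167979]
shift [106.6 -58.7  -4.2] rot [ 0.0006 -0.0011  0.002 ] | rows>= 2.4
```

Call:
arm_command(targets=[[255,8,-4.4,-1,0,0,0],[255,22,-12,-3,0,0,0],[255,40,-22,-4,0,0,0],[255,58,-32,-4,0,0,0],[255,76,-42,-4,0,0,0],[255,92,-51,-4,0,0,0],[255,102,-56,-4,0,0,0],[255,106.5,-58.7,-4,0,0,0],[255,106.5,-58.7,-4,0,0,0]])

```text
time: 22.05
ee_pos: [0.5308, -0.3487, 0.1594]
eef_rot: [0.616, 0.349, -0.381, 0.595]
ft_force: [-0.1, 0.5, -1.3]
width: 0.0272
```

```bash
python3 - <<'E'
from h import *
s=read_state();print(s["ee_pos"],s["ft_force"],s["width"])
go([.5313,-.348,.073],tool(-93.1,28,-3.1))
cv2.imwrite("pics/w14.png",camera("wrist")[:,:,::-1]);cv2.imwrite("pics/s14.png",camera("side")[:,:,::-1])
crop("pics/s14.png","pics/s14c.png",220,70,360,220,3.4)
E
```

```text
[ 0.53083886 -0.34869686  0.15940553] [-0.0625632   0.54837638 -1.33669636] 0.027215519618050167
shift [ 76.6 -40.   -0.6] rot [-0.0005 -0.0013  0.0027] | rows>= 1.7
```

View pics/s14c.png

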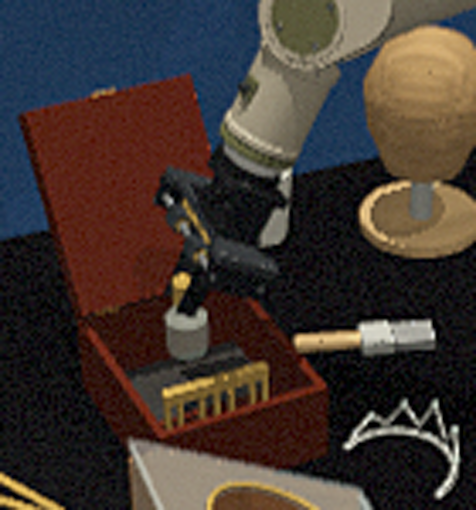

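View pics/w14.png

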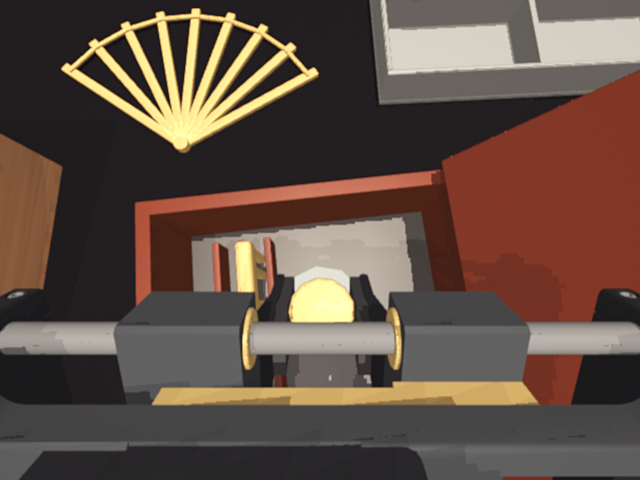

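Call:
arm_command(targets=[[255,8,-4.2,0,0,0,0],[255,20,-10.5,0,0,0,0],[255,32,-16.8,0,0,0,0],[255,44,-23,0,0,0,0],[255,54,-28.3,0,0,0,0],[255,62,-32.5,0,0,0,0],[255,66,-34.6,0,0,0,0],[255,66,-34.6,0,0,0,0]])

```text
time: 22.95
ee_pos: [0.531, -0.3486, 0.0846]
eef_rot: [0.616, 0.349, -0.381, 0.595]
ft_force: [-0.5, -0.9, -0.4]
width: 0.0266
```

```bash
python3 - <<'E'
from h import *
s=read_state();print(s["ee_pos"],s["ft_force"],s["torque"],s["width"])
go([.5313,-.348,.073],tool(-93.1,28,-3.1))
cv2.imwrite("pics/s15.png",camera("side")[:,:,::-1])
crop("pics/s15.png","pics/s15c.png",220,90,330,220,4.5)
E
```

```text
[ 0.53102256 -0.34864315  0.08457463] [-0.53270237 -0.8597088  -0.37626376] [0.07880684 0.72576034 0.00535432] 0.02659796693876909
shift [10.3 -5.2 -0.6] rot [-0.0007 -0.0015  0.003 ] | rows>= 0.2
```

View pics/s15c.png

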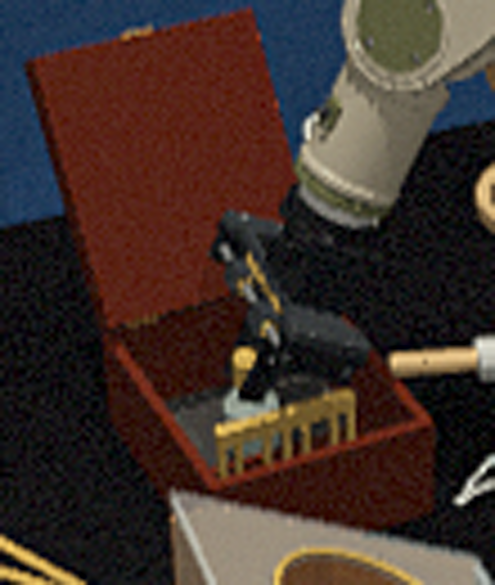

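Call:
arm_command(targets=[[255,4,-2.1,0,0,0,0],[255,7,-3.7,0,0,0,0],[255,8.5,-4.5,0,0,0,0],[255,8.5,-4.5,0,0,0,0]])

```text
time: 23.4
ee_pos: [0.5311, -0.3488, 0.0755]
eef_rot: [0.616, 0.349, -0.381, 0.595]
ft_force: [-0.1, 0.1, -1.3]
width: 0.0271
```

Call:
arm_command(targets=[[255,1,-0.5,0,0,0,0],[255,2,-1,0,0,0,0],[255,2,-1,0,0,0,0]])

```text
time: 23.7
ee_pos: [0.5313, -0.3488, 0.0734]
eef_rot: [0.616, 0.349, -0.381, 0.595]
ft_force: [-0.5, -0.4, -1.9]
width: 0.0271
```

Call:
arm_command(targets=[[255,0.9,-0.5,0,0,0,0],[255,0.9,-0.5,0,0,0,0]])

```text
time: 23.9
ee_pos: [0.5312, -0.3488, 0.0723]
eef_rot: [0.616, 0.349, -0.381, 0.595]
ft_force: [0.2, 1.1, -1.5]
width: 0.0275
```

Call:
arm_command(targets=[[255,0.9,-0.5,0,0,0,0],[255,0.9,-0.5,0,0,0,0]])

```text
time: 24.1
ee_pos: [0.5315, -0.349, 0.0718]
eef_rot: [0.616, 0.348, -0.381, 0.596]
ft_force: [-0.7, 0.1, 0.9]
width: 0.0273
```

Call:
arm_command(targets=[[190,0,0,0,0,0,0],[175,0,0,0,0,0,0],[160,0,0,0,0,0,0],[148,0,0,0,0,0,0],[148,0,0,0,0,0,0],[148,0,0,0,0,0,0]])

```text
time: 24.7
ee_pos: [0.5311, -0.3488, 0.0713]
eef_rot: [0.616, 0.349, -0.381, 0.595]
ft_force: [0.4, 1.1, -0.8]
width: 0.0361
```

```bash
python3 - <<'E'
from h import *
s=read_state();print(s["ee_pos"],s["ft_force"],s["width"])
cv2.imwrite("pics/w16.png",camera("wrist")[:,:,::-1])
E
```

```text
[ 0.53114996 -0.34878926  0.07131218] [ 0.38443725  1.05950276 -0.81935666] 0.03606103617487511
```

View pics/w16.png

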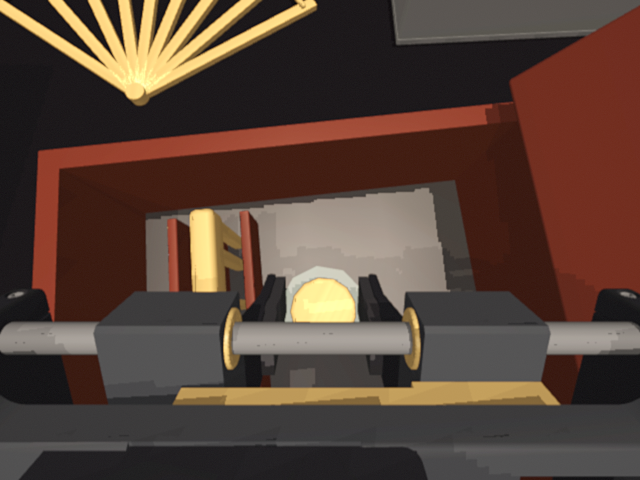

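Call:
arm_command(targets=[[148,-8,0,0,0,0,0],[148,-20,0,0,0,0,0],[148,-40,0,0,0,0,0],[148,-65,0,0,0,0,0],[148,-95,0,0,0,0,0],[148,-130,0,0,0,0,0],[148,-170,0,0,0,0,0],[148,-205,0,0,0,0,0],[148,-225,0,0,0,0,0],[148,-225,0,0,0,0,0]])

```text
time: 25.75
ee_pos: [0.4256, -0.3447, 0.2746]
eef_rot: [0.615, 0.346, -0.381, 0.597]
ft_force: [0.4, -0.8, 0.8]
width: 0.0363
```

```bash
python3 - <<'E'
from h import *
s=read_state();print(s["ee_pos"],s["ft_force"],s["width"])
for n in("wrist","side","top"): cv2.imwrite(f"pics/{n}17.png",camera(n)[:,:,::-1])
cw=cam("wrist",s)
crop("pics/side17.png","pics/s17c.png",180,60,380,220,3.8)
E
```

```text
[ 0.42561279 -0.34468415  0.2746232 ] [ 0.4140325  -0.83173804  0.79199542] 0.03629565812736921
```

View pics/wrist17.png

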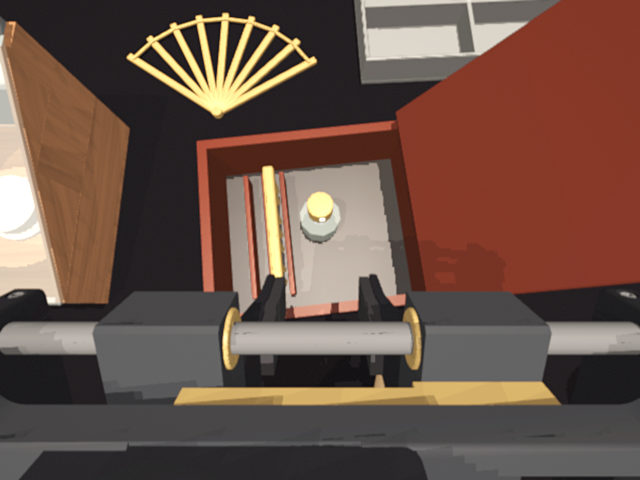

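View pics/s17c.png

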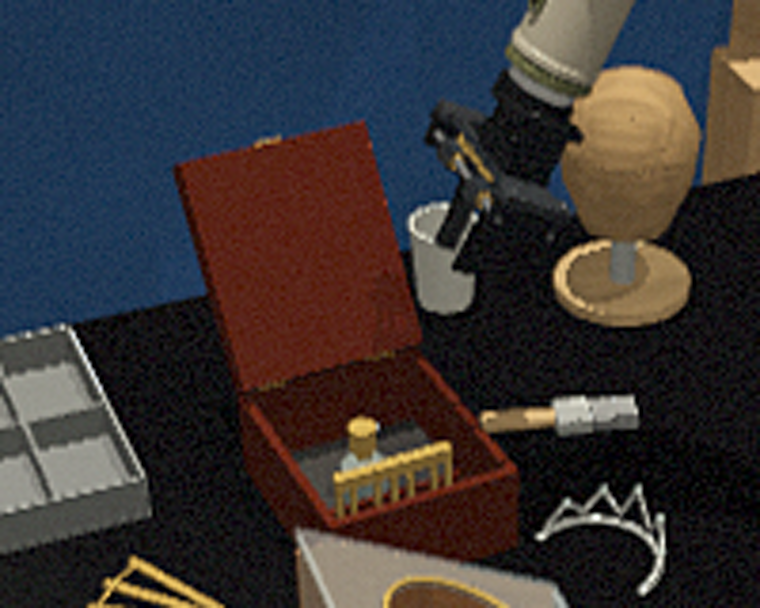

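View pics/top17.png

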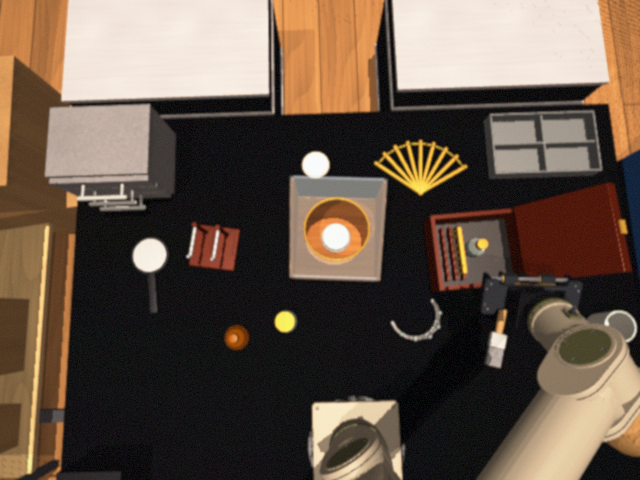

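Call:
arm_command(targets=[[148,0,0,0,0,0,0],[148,0,0,0,0,0,0],[148,0,0,0,0,0,0]])

```text
time: 26.2
ee_pos: [0.4263, -0.343, 0.2696]
eef_rot: [0.616, 0.349, -0.381, 0.595]
ft_force: [0.7, -0.2, -0.5]
width: 0.0366
```

```bash
python3 - <<'E'
from h import *
s=read_state();w=camera("wrist");cv2.imwrite("pics/w18.png",w[:,:,::-1]);cw=cam("wrist",s);cs=cam("side");ct=cam("top")
def cen(f,box):
    im=cv2.cvtColor(cv2.imread(f),cv2.COLOR_BGR2HSV);x0,y0,x1,y1=box
    m=cv2.inRange(im,(18,90,110),(34,255,255))[y0:y1,x0:x1];x,y,a,b=cv2.boundingRect(m);return x0+x+a/2-.5,y0+y+b/2-.5,a,b
a=cen("pics/w18.png",(300,180,345,225));b=cen("pics/top17.png",(474,236,492,252));
print(a,b)
c=(180+363/3.8-.4,60+426/3.8-.4)
print(tri((cw,(a[0],a[1]-a[3]/2+a[2]*.4)),(cs,c)),tri((ct,b[:2]),(cs,c)),onz(ct,b[:2],.102))
t0=cv2.imread("pics/top0.png").astype(int);t1=cv2.imread("pics/top17.png").astype(int)
d=cv2.GaussianBlur(np.abs(t1-t0).max(2).astype(np.uint8),(3,3),0)
n,l,st,ce=cv2.connectedComponentsWithStats((d>60).astype(np.uint8))
print([list(map(int,x)) for x in st[1:] if x[4]>12])
E
```

```text
(322.5, 205.0, 26, 31) (481.5, 244.0, 12, 11)
(array([ 0.52478931, -0.34682037,  0.10336202]), [0.00031800751306562886, 0.0003180075130658772]) (array([ 0.52228206, -0.34720238,  0.10146878]), [0.0020846182253961383, 0.0020846182253959874]) [ 0.52042328 -0.3457632   0.102     ]
[[456, 227, 12, 47, 260], [326, 228, 16, 19, 232], [477, 238, 12, 15, 112], [176, 240, 49, 13, 274], [204, 253, 7, 3, 15], [225, 254, 7, 5, 22], [481, 273, 9, 14, 84], [518, 277, 23, 5, 94], [555, 278, 12, 4, 43], [492, 281, 25, 4, 78], [539, 283, 16, 3, 42], [479, 299, 161, 181, 14823], [498, 304, 11, 18, 119], [605, 326, 4, 8, 23], [594, 343, 5, 5, 14], [599, 347, 5, 4, 15], [375, 402, 24, 26, 287], [624, 434, 16, 17, 169], [363, 445, 12, 11, 22], [391, 446, 14, 34, 231], [590, 455, 50, 25, 893], [314, 461, 26, 19, 174], [404, 467, 16, 13, 135]]
```

```bash
python3 -c "
from bench import *
print(close_job())"
```

```text
the job is handed in; nothing more can be done
None
```

Both things are in the casket and released, and the job was handed in at about 26 s of the 64 s allowed.

- **Comb:** I lifted it clear of the pegs first and set it, teeth down, in the inner groove. The wrist, side and top pictures show it upright between the ribs.
- **Atomizer:** I took it by the cap with the tool tilted 28°, parallel to the sloping panel, and lifted it straight up through the port. It now stands on the plain velvet floor beside the grooves. Its cap top measures 101–103 mm above the counter, against an expected 102 mm, so it is standing upright on the floor.
- **Forces:** At the checks between moves, the wrist force stayed under about 3 N.
- **Other props:** Comparing the top view before and after, the only changes away from the arm were at the comb and the atomizer. One small change near the brush handle I took to be the arm's shadow, since the brush looks to be in the same place.
- **Disagreements:** Measurements from different views differed by about 2 mm. Top-camera heights for the ribs came out 3–10 mm low, so I used the wrist views taken close up for the final alignment.

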